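Torque the clamp bolt of a window-profile jig

ROBOT

A 6-joint arm with a two-finger parallel gripper is mounted at the origin on the work surface. World frame = base frame: x ahead of the robot, y to its left, z up, the work surface at z = 0. Lengths are in m, angles in rad, forces in N, time in s.
With the tool pointing down it reaches from about 0.25 to 0.725 m from the base axis. Payload 4 kg.
Tool frame: the origin (TCP) lies at the very end of the fingers, on their centre line; the grasp point (between the pads) lies 19 mm behind it (bot.hold_point_z is the distance from the TCP to the grasp point, in m); z points along the fingers, y is the direction in which the jaws open and shut (so a half turn about z gives the same grasp; the last joint's range is limited). The gripper opens to 85 mm and grips with 20 to 120 N. Pads are 22 mm wide; open, the fingers measure 114 mm over their backs; the gripper's body (76 mm by 85 mm) begins 54 mm behind the grasp point. The pads swing forward as they close: fully open they stand 13 mm farther back than shut.
Start: joints at [1.28, 0.241, 0.005, 1.335, 0, 1.571], TCP at [0.143, 0.479, 0.193] pointing down, gripper open.
Joint ranges: [-2.72, 2.72], [-1.05, 1.87], [-1.09, 1.28], [-1.99, 2.15], [-1.42, 1.44], [-3.14, 3.14]. Speed limits (rad/s): [2.79, 2.79, 3.14, 3.14, 3.14, 3.14].

INTERFACE

Orientations are given as a unit quaternion [x, y, z, w].
In Python, from station import bot gives the robot as it stands. The module is installed in compiled form; this text tells all that it offers.
- The arm moves only by the shell command python3 -m inch 'ROWS' [FORCE]. ROWS is JSON, a list of rows, each an object with "dp": the shift along the world's x, y, z in mm, a list of three; "turn": the turn, a rotation vector about the world's x, y, z in rad, a list of three; "claw": the finger opening in mm, from 0 to 85.4. A call has 1 to 12 rows; each row shifts and turns the commanded pose from where the row before left it; what a row does not reach is not made up. A row lasts 1/12 s, in which the tool goes at most 41.7 mm and 7.16 degrees, less where a joint would pass 70% of its speed; a pose out of reach is approached as far as the arm can. A call is refused whole if a number of a shift passes 41.7 or a number of a turn 0.125, either way. A call with a gripper value outside its range is refused whole. The fingers move at their own pace and stop on an object; FORCE is the grip in N (left out, the last holds). Time passes only in rows, so rows that do not move let the fingers close. It gives the time, the measured TCP pose, the force and the opening at its end, in the units of the state.
- bot.read_state(): the state, without advancing time (a new reading comes with each control period).
- bot.read_camera(name): name is "scene" or "top"; returns the picture (384x512x3 uint8, red, green, blue); there is no depth.
- bot.camera_model(name): a dict with "vertical_fov" (degrees; the focal length in pixels is half the picture's height over the tangent of half this angle, whatever the lens; pixels are square), "cx", "cy" (the principal point, pixels), "dist_coeffs" ([k1, k2, p1, p2, k3] as OpenCV has them; the pictures are not rectified), "T" (4x4, takes a point from camera to world coordinates). Camera axes: x right, y down, z forward; pixel columns grow to the right and rows downward; lengths in m; the calibration is good to about 2 mm. A picture is of the moment at which its call begins. camera_model takes no time and is no camera call.
- bot.job_done(): hands the job in, once; it reports no verdict.
The state is a dict: "clock": time; "joint_pos": joint angles; "dq": joint speeds; "tau": joint torques, N m; "position": TCP position; "eef_rot": TCP orientation; "ft_force": force on the tool from outside, world axes, zero at the start; "moment": the same for the moment, N m; "grip_width": finger opening in m.
Only numpy, scipy, OpenCV 4.12 (cv2) and the standard library are available. Lean on these libraries where they do the work, as an engineer would, in place of code of your own. Each camera call takes 0.05 s, during which the arm holds its last target.

TASK

Push the loose window profile along its channel until it is flush against the jig's end stop. Then turn the click wrench on the clamp bolt clockwise (seen from above) until its handle gives at the set torque, stop there without forcing the handle on to the end of its give, and let go so that the handle springs straight again. Leave the bin, hammer, drill and corner cleat alone.

Things in the scene. Friction and masses are not known exactly. Their poses are not given: they have to be found in the camera images.
- jig: Fixed base plate, 130 x 300 x 15 mm, y from -140 to +160 mm; origin on the bolt's axis at bench level, z up. Two rails along y (tops 35 mm above the bench, y -110 to +50) form a channel 43 mm wide. A dark steel bridge (104 mm along x, 40 along y, top at 75 mm) straddles it at the origin; a steel stop block (60 mm wide, top at 55 mm) closes its -y end.
- stop_face (a point): Centre of the stop block's face that the profile must meet, 33 mm above the bench; the jig's +y axis points out of it along the channel.
- push_end (a point): Centre of the free (+y) end face of the loose window profile, 33 mm above the bench: the face to push on. The profile is a brown bar with white film on its sides, 40 x 160 x 36 mm, underside 15 mm above the bench, 0.3 to 0.65 kg, in the channel under the bridge with 1.5 mm play each side, 25 to 60 mm short of the stop at the start.
- stop_end (a point): Centre of the other (-y) end face of the profile, 160 mm from push_end; it belongs against stop_face.
- bolt (a point): Point on the clamp bolt's vertical axis, 99 mm above the bench. The wrench's round ratchet head (36 mm across, top at 114 mm) stays on the bolt and turns about this axis: clockwise easily at first (1 to 2 N at the grip) for 0.4 to 0.9 rad, then the bolt is tight, at an angle that differs each time and cannot be seen. Anticlockwise it swings back with the same light drag.
- grip (a point): Centre of the wrench's black round grip (28 mm diameter, 120 mm long, level, 99 mm above the bench, open below). It lies 175 mm from the bolt's axis while the handle is straight; the point's +x axis points along the handle to the bolt. At the start the handle points from the bolt back towards the robot (jig -x), turned 5 to 60 degrees anticlockwise.
- handle (a joint): How far the handle has given, rad: 0 straight, 0.13 at the end of its give. Once the bolt is tight the force rises steeply to about 13 N across the grip's centre; then the handle gives, swinging clockwise ahead of the head about a pivot 35 mm from the bolt's axis, and the force drops to less than half over the give, then it is solid. Let go, it springs back straight.
- bin: Bystander: yellow open bin of fixings, 160 x 110 x 70 mm; origin under its centre.
- hammer: Bystander: hammer with a wooden handle and dark steel head, 260 mm long, lying on the bench; origin under its middle.
- drill: Bystander: grey and black cordless drill, 180 mm high, standing on its battery foot; origin under the foot's centre.
- cleat: Bystander: L-shaped aluminium corner cleat, 60 x 60 x 30 mm; origin under its centre.
Not all that is in view belongs to the job. There is more than one size of the part that bears push_end; the job needs the smallest.

How it is judged:
On the way, in this order (a step that is already met when the one before it is completed fails the run):
1. the profile is flush against the end stop (gap under 2.5 mm) (y of stop_end in the frame of stop_face below 0.0025 m), for 0.2 s.
2. with the profile flush (gap under 2.5 mm), the wrench handle has given by more than 0.04 rad (value of joint handle above 0.04 rad and y of stop_end in the frame of stop_face below 0.0025 m), for 0.1 s.
At the end, for the whole second after the job is handed in: The profile is flush against the end stop (gap under 2.5 mm) and at rest, and the wrench handle, after its click, is let go and straight again (under 0.02 rad) (y of stop_end in the frame of stop_face below 0.0025 m and value of joint handle below 0.02 rad and linear speed of profile below 0.01 m/s); the robot touches nothing.
It fails at once if the handle is forced on towards the end of its give (over 0.115 rad) (value of joint handle above 0.115 rad).
It fails at once if the bin is moved by more than 15 mm (distance of bin from where it was at the start of the episode above 0.015 m).
It fails at once if the hammer is moved by more than 15 mm (distance of hammer from where it was at the start of the episode above 0.015 m).
It fails at once if the drill is moved by more than 15 mm (distance of drill from where it was at the start of the episode above 0.015 m).
It fails at once if the cleat is moved by more than 15 mm (distance of cleat from where it was at the start of the episode above 0.015 m).
It also fails if it takes over 72 s, if anything falls off the work surface, if the arm or the gripper's body presses on something with over 40 N, if the wrist force passes 120 N, or if a joint passes its speed limit or range.

## Working session

There is one attempt and no reset: what is moved stays moved. The work goes in short steps, Python scripts to look and compute and a shell command to move; the robot and the scene stay as the last step left them, time stands still between calls to the robot, and variables do not carry over. Pictures are saved under pics/ and viewed, and the job is handed in when it is done.

```bash
mkdir -p pics
python3 - <<'E'
from station import bot
import cv2
s=bot.read_state(); print(s)
for n in("scene","top"):
    im=bot.read_camera(n); cv2.imwrite(f"pics/{n}0.png",im[:,:,::-1]); m=bot.camera_model(n); print(n,m)
E
```

```text
{'clock': 0.0, 'joint_pos': array([ 1.28002984e+00,  2.41377426e-01,  3.70516619e-03,  1.33518119e+00,
       -1.56149915e-05,  1.57077052e+00]), 'dq': array([ 3.24428510e-05,  1.74481857e-03,  7.83881180e-04, -3.54762829e-04,
       -1.01689919e-03,  6.83750061e-04]), 'tau': array([-6.10251227e-04, -3.72320938e+01,  2.52405059e+01,  1.72685419e-02,
       -8.94169398e-05, -2.57450381e-06]), 'position': array([0.14314414, 0.47832802, 0.19212351]), 'eef_rot': array([ 1.44858785e-01,  9.89451805e-01, -1.01883976e-03, -1.41297390e-04]), 'ft_force': array([-0.86844667, -0.04558367, -0.20202561]), 'moment': array([ 0.02712835, -0.05822884, -0.05435516]), 'grip_width': 0.08559662045314702}
scene {'vertical_fov': 42.179486656481615, 'cx': 260.18437919013485, 'cy': 191.69998786416076, 'dist_coeffs': array([-0.05141775,  0.        ,  0.        ,  0.        ,  0.        ]), 'T': array([[-0.57227068,  0.65411953, -0.4946048 ,  1.14320694],
       [ 0.81993867,  0.46697564, -0.33111076,  0.42509201],
       [ 0.01438238, -0.59503058, -0.80357436,  1.16807444],
       [ 0.        ,  0.        ,  0.        ,  1.        ]])}
top {'vertical_fov': 42.87122643289342, 'cx': 250.87596174080818, 'cy': 189.50582050976132, 'dist_coeffs': array([-0.17984822,  0.        ,  0.        ,  0.        ,  0.        ]), 'T': array([[-0.00924417, -0.98639568,  0.16412834,  0.24199031],
       [-0.99994259,  0.0100082 ,  0.00382875, -0.04321768],
       [-0.00541929, -0.16408352, -0.98643156,  1.4739625 ],
       [ 0.        ,  0.        ,  0.        ,  1.        ]])}
```

View pics/scene0.png

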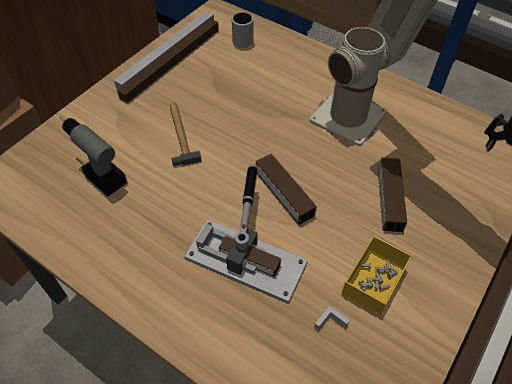

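View pics/top0.png

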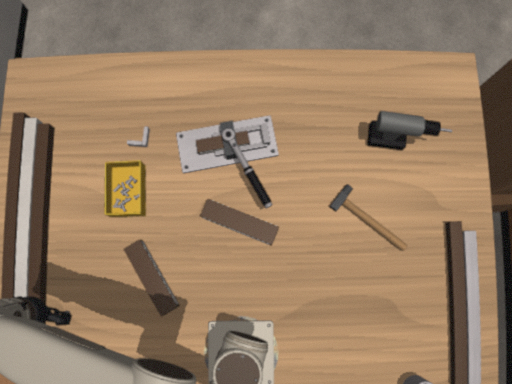

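```bash
cat > h.py <<'E'
from station import bot
import cv2,numpy as np
def KD(n):
    m=bot.camera_model(n); f=192/np.tan(np.radians(m['vertical_fov'])/2)
    return np.array([[f,0,m['cx']],[0,f,m['cy']],[0,0,1.]]),np.array(m['dist_coeffs']),np.array(m['T'])
def ray(n,uv):
    K,D,T=KD(n); p=cv2.undistortPoints(np.array([[uv]],float),K,D)[0,0]
    return T[:3,3],T[:3,:3]@np.array([p[0],p[1],1])
def at(n,uv,z):
    o,d=ray(n,uv); return o+d*(z-o[2])/d[2]
def proj(n,P):
    K,D,T=KD(n); Ti=np.linalg.inv(T); r,_=cv2.Rodrigues(Ti[:3,:3])
    return cv2.projectPoints(np.atleast_2d(np.array(P,float)),r,Ti[:3,3],K,D)[0][:,0]
def crop(src,x0,y0,w,h,k,out):
    im=cv2.imread(src); c=cv2.resize(im[y0:y0+h,x0:x0+w],None,fx=k,fy=k,interpolation=cv2.INTER_CUBIC)
    for i in range(0,w,10): cv2.putText(c,str(x0+i),(i*k,8),0,.3,(0,255,255),1); cv2.line(c,(i*k,10),(i*k,14),(0,255,255),1)
    for i in range(0,h,10): cv2.putText(c,str(y0+i),(0,i*k+3),0,.3,(0,255,255),1)
    cv2.imwrite(out,c)
E
python3 - <<'E'
from h import *
crop("pics/top0.png",170,110,115,100,6,"pics/t1.png")
crop("pics/scene0.png",175,155,145,150,4,"pics/s1.png")
E
```

```text
(no output)
```

View pics/t1.png

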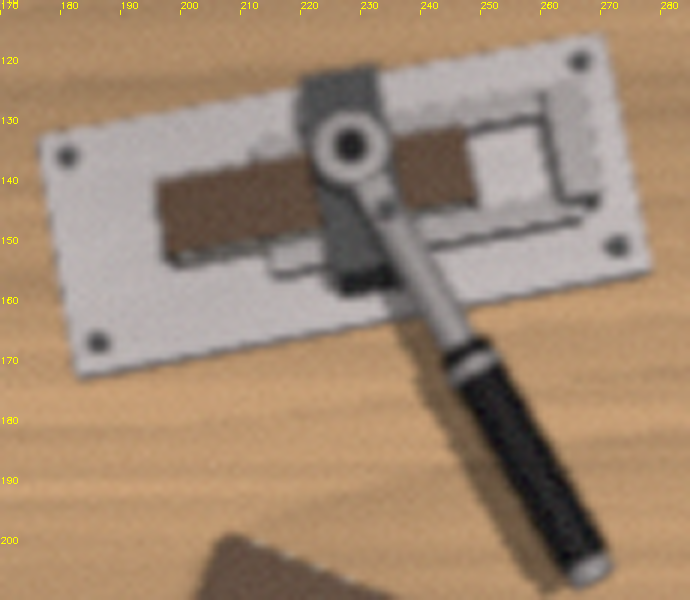

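View pics/s1.png

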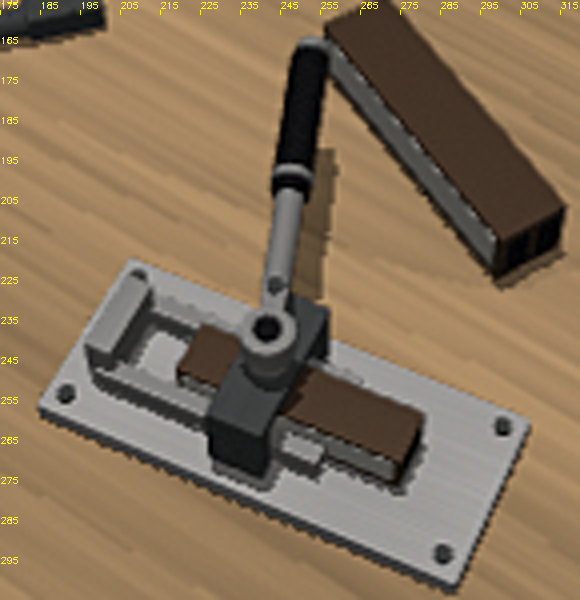

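Run:
```python
from h import *
from scipy.optimize import least_squares
# corners local: (x,y): robot-left(+y). top: TL=(+x,+y), TR=(+x,-y), BR=(-x,-y), BL=(-x,+y)
loc=np.array([[.065,.16],[.065,-.14],[-.065,-.14],[-.065,.16]])
top=np.array([[176.7,133.3],[270.8,115.8],[278.7,155],[183.3,172.8]])
# scene camera looks from +x: left-top 208,219.5 is -x? 
for uv in top: print('t',at('top',uv,.015))
sc=np.array([[289.5,300],[185,256.3],[208,219.5],[307.5,261.3]])
for uv in sc: print('s',at('scene',uv,.015))
def P(p,z=.015):
    c,s=np.cos(p[2]),np.sin(p[2]); xy=loc@np.array([[c,s],[-s,c]])+p[:2]
    return np.c_[xy,np.full(4,z)]
f=lambda p:np.r_[(proj('top',P(p))-top).ravel(),(proj('scene',P(p))-sc).ravel()]
r=least_squares(f,[.55,0,.17]); print(r.x,np.round(r.fun,1))
for n,sl in(('top',0),('scene',1)):
    r1=least_squares(lambda p:f(p)[8*sl:8*sl+8],r.x);print(n,r1.x,np.abs(r1.fun).max())
p=r.x;c,s=np.cos(p[2]),np.sin(p[2]);R=np.array([[c,-s],[s,c]])
print('bolt top',at('top',[228.3,134.2],.114),at('scene',[241.8,237.3],.114))
tol=lambda q:(R.T@(np.array(q)[:2]-p[:2]))*1000
# profile push end top edge z=.051 : top pts (155,180)/(165,250); scene (425,412),(400,455)
for u in((155,180),(165,255),(467,128),(478,203)): 
    q=at('top',[170+u[0]/6,110+u[1]/6],.051);print('top prof',q,tol(q))
for u in((425,412),(397,458),(205,325),(180,368)): 
    q=at('scene',[175+u[0]/4,155+u[1]/4],.051);print('sc prof',q,tol(q))
# grip ends along axis z=.099
for u in((470,352),(585,565)):
    q=at('top',[170+u[0]/6,110+u[1]/6],.099);print('grip',q,tol(q))
for u in((291,182),(312,45)):
    q=at('scene',[175+u[0]/4,155+u[1]/4],.099);print('grip s',q,tol(q))
```

```text
t [0.66409715 0.19125776 0.015     ]
t [ 0.71689463 -0.10177996  0.015     ]
t [ 0.59104851 -0.12379407  0.015     ]
t [0.5385764  0.16842454 0.015     ]
s [0.6662503  0.20146613 0.015     ]
s [ 0.72153508 -0.08996441  0.015     ]
s [ 0.59575277 -0.11273688  0.015     ]
s [0.54748369 0.18069476 0.015     ]
[0.63178148 0.02977256 0.17564484] [-2.3 -1.1 -1.6 -1.  -1.4 -0.4 -2.4 -0.4 -1.3 -0.1 -1.7 -1.7 -1.1 -2.
 -0.  -3. ]
top [0.62949662 0.02369543 0.17772574] 0.590912818913921
scene [0.63412888 0.0347384  0.17593492] 1.6515568369305242
bolt top [0.63049819 0.02562663 0.114     ] [0.6355661  0.03396035 0.114     ]
top prof [0.63173663 0.12685114 0.051     ] [16.91964646 95.59277201]
top prof [0.59287217 0.12132891 0.051     ] [-22.31181477  96.94680652]
top prof [ 0.65677401 -0.0301592   0.051     ] [ 14.13533204 -63.37692079]
top prof [ 0.61773651 -0.03534993  0.051     ] [-25.2085791  -61.66625735]
sc prof [0.59669678 0.12865783 0.051     ] [-17.26537485 103.49463631]
sc prof [0.63414797 0.13239411 0.051     ] [ 20.26248678 100.6290964 ]
sc prof [ 0.62623456 -0.02445506  0.051     ] [-14.93747509 -52.42398811]
sc prof [ 0.66138545 -0.0179897   0.051     ] [ 20.80236486 -52.20048287]
grip [ 0.5315016  -0.03114037  0.099     ] [-109.38109603  -42.45250255]
grip [ 0.42812895 -0.08464603  0.099     ] [-220.51300602  -77.07127631]
grip s [ 0.52791415 -0.02558141  0.099     ] [-111.94196065  -36.35219441]
grip s [ 0.42466266 -0.08199215  0.099     ] [-223.4622151   -73.85252143]
```

Run:
```python
from h import *
T=np.array([0.143,0.478,0.192])
print('tcp',proj('top',T),proj('scene',T))
print('origin',proj('top',[0,0,0]),proj('scene',[0,0,0]))
for n,p in(('top',[0.6295,0.0237,.1777]),('scene',[.6341,.0347,.1759])):
    im=cv2.imread(f"pics/{n}0.png"); k=6 if n=='top' else 4
    x0,y0,w,h=(170,110,115,100) if n=='top' else(175,155,145,150)
    c=cv2.resize(im[y0:y0+h,x0:x0+w],None,fx=k,fy=k,interpolation=cv2.INTER_CUBIC)
    cs,s=np.cos(p[2]),np.sin(p[2])
    def dr(L,z,col):
        L=np.array(L)/1000.;xy=L@np.array([[cs,s],[-s,cs]])+p[:2]
        q=proj(n,np.c_[xy,np.full(len(xy),z)]); q=(q-[x0,y0]+.5)*k-.5
        cv2.polylines(c,[np.round(q).astype(int)],True,col,1)
    dr([[65,160],[65,-140],[-65,-140],[-65,160]],.015,(0,0,255))
    dr([[52,20],[52,-20],[-52,-20],[-52,20]],.075,(0,255,0))
    dr([[30,-110],[-30,-110]],.055,(255,0,0))
    dr([[18*np.cos(a),18*np.sin(a)] for a in np.arange(0,6.28,.2)],.114,(255,0,255))
    cv2.imwrite(f"pics/o_{n}.png",c)
im=cv2.imread("pics/top0.png");crop("pics/top0.png",0,280,100,60,7,"pics/tg.png")
im=cv2.imread("pics/scene0.png");crop("pics/scene0.png",300,80,100,70,6,"pics/sb.png")
crop("pics/scene0.png",440,90,72,80,7,"pics/sg.png")
```

```text
tcp [[ 58.45344151 306.91374284]] [[494.85197074 172.68656829]]
origin [[239.70791954 352.33053936]] [[347.37565008 115.86152485]]
```

View pics/o_top.png

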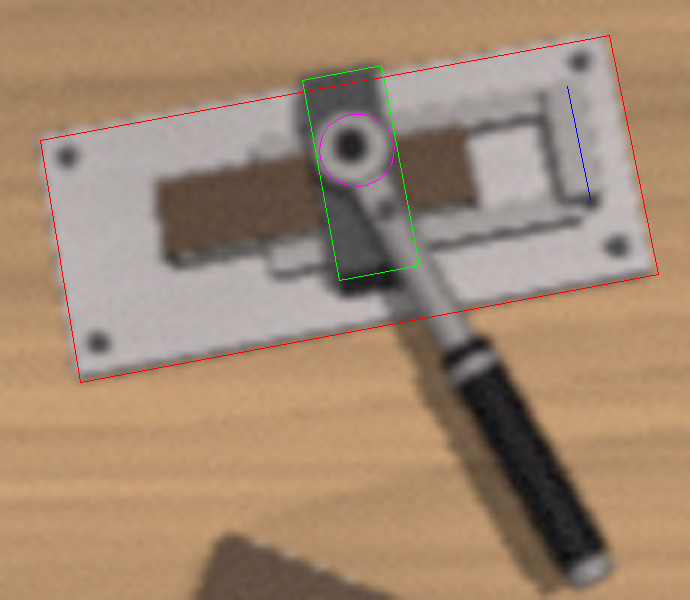

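View pics/o_scene.png

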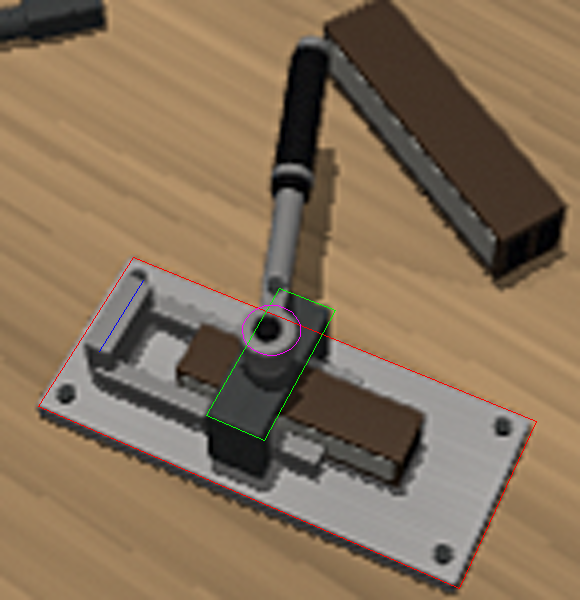

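View pics/tg.png

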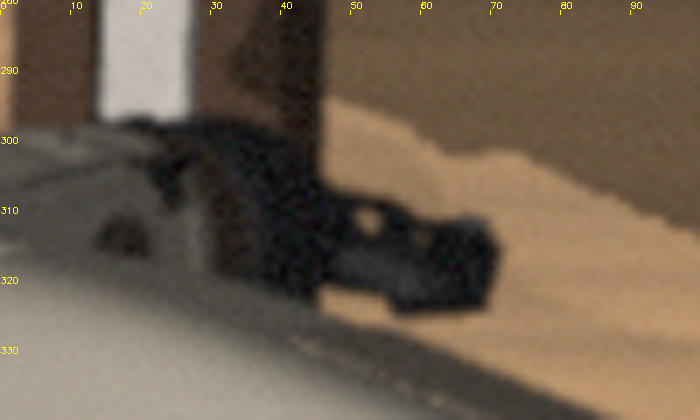

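View pics/sg.png

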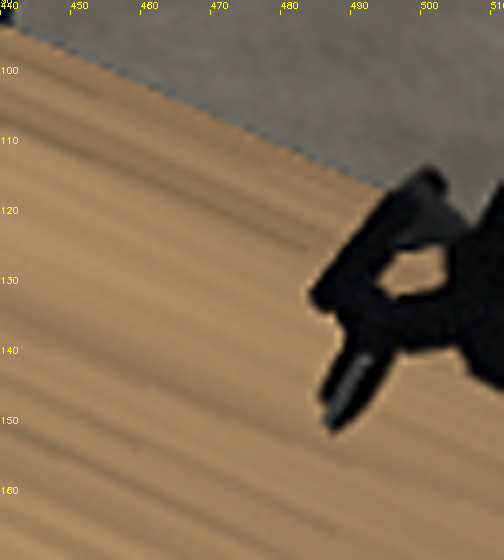

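View pics/sb.png

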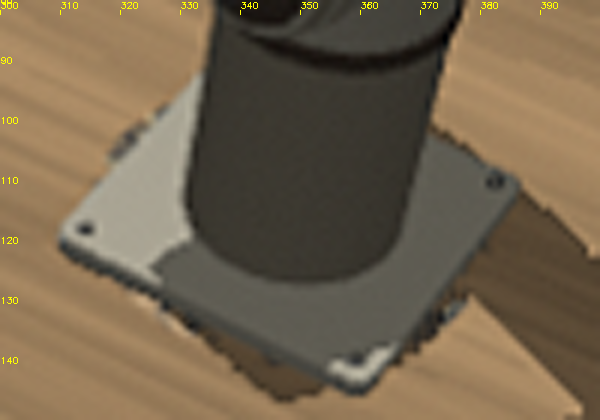

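```bash
python3 -m inch '[{"dp":[29,-19.5,0],"turn":[0,0,0.0585],"claw":0},{"dp":[29,-19.5,0],"turn":[0,0,0.0585],"claw":0},{"dp":[29,-19.5,0],"turn":[0,0,0.0585],"claw":0},{"dp":[29,-19.5,0],"turn":[0,0,0.0585],"claw":0},{"dp":[29,-19.5,0],"turn":[0,0,0.0585],"claw":0},{"dp":[29,-19.5,0],"turn":[0,0,0.0585],"claw":0},{"dp":[29,-19.5,0],"turn":[0,0,0.0585],"claw":0},{"dp":[29,-19.5,0],"turn":[0,0,0.0585],"claw":0},{"dp":[29,-19.5,0],"turn":[0,0,0],"claw":0},{"dp":[29,-19.5,0],"turn":[0,0,0],"claw":0}]' 60
python3 -m inch '[{"dp":[29,-19.5,0],"turn":[0,0,0],"claw":0},{"dp":[29,-19.5,0],"turn":[0,0,0],"claw":0},{"dp":[29,-19.5,0],"turn":[0,0,0],"claw":0},{"dp":[29,-19.5,0],"turn":[0,0,0],"claw":0},{"dp":[29,-19.5,0],"turn":[0,0,0],"claw":0},{"dp":[29,-19.5,0],"turn":[0,0,0],"claw":0},{"dp":[0,0,0],"turn":[0,0,0],"claw":0},{"dp":[0,0,0],"turn":[0,0,0],"claw":0}]'
python3 - <<'E'
from h import *
for n in("scene","top"):
    cv2.imwrite(f"pics/{n}1.png",bot.read_camera(n)[:,:,::-1])
s=bot.read_state();print(s['position'],s['eef_rot'],s['joint_pos'],proj('top',s['position']),proj('scene',s['position']))
crop("pics/top1.png",150,80,115,100,6,"pics/t2.png")
crop("pics/scene1.png",190,130,140,150,4,"pics/s2.png")
E
```

```text
clock: 0.93
position: [0.4343, 0.2826, 0.1926]
eef_rot: [-0.088, 0.996, -0.0, -0.0]
ft_force: [-0.3, 1.2, -0.0]
grip_width: 0.0006
clock: 1.6
position: [0.608, 0.1654, 0.1912]
eef_rot: [-0.087, 0.996, -0.0, -0.001]
ft_force: [-0.3, 0.4, -0.6]
grip_width: 0.0002
[0.60653471 0.16710923 0.19225323] [-8.84817864e-02  9.96077311e-01  2.57270893e-05 -9.81123741e-04] [2.68626276e-01 5.08507663e-01 3.95645603e-01 1.45985559e+00
 4.01977936e-04 9.14305059e-02] [[175.0736677  135.54388362]] [[295.9310595 239.5293127]]
```

View pics/t2.png

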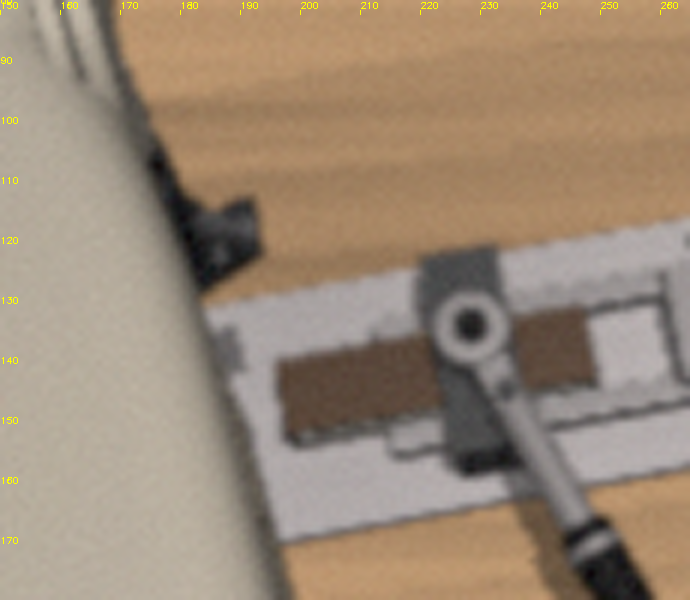

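View pics/s2.png

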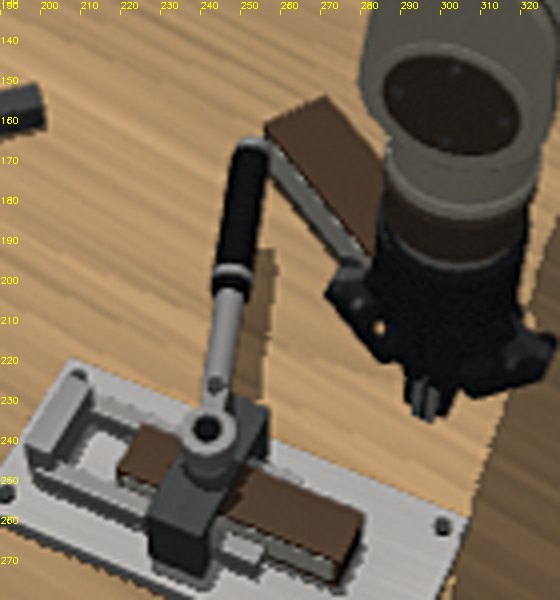

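Run:
```python
from h import *
im=cv2.imread("pics/scene1.png"); im=cv2.convertScaleAbs(im,alpha=2.2); 
q=proj('scene',[.60653,.16711,.19225])[0]
k=12; c=cv2.resize(im[205:260,275:325],None,fx=k,fy=k,interpolation=cv2.INTER_CUBIC)
p=(q-[275,205]+.5)*k; cv2.circle(c,tuple(p.astype(int)),4,(0,0,255),-1)
cv2.imwrite("pics/s3.png",c)
im=cv2.imread("pics/top1.png"); im=cv2.convertScaleAbs(im,alpha=2.2);k=8
c=cv2.resize(im[100:160,155:220],None,fx=k,fy=k,interpolation=cv2.INTER_CUBIC)
p=(proj('top',[.60653,.16711,.19225])[0]-[155,100]+.5)*k; cv2.circle(c,tuple(p.astype(int)),4,(0,0,255),-1)
cv2.imwrite("pics/t3.png",c)
```

```text
(no output)
```

View pics/s3.png

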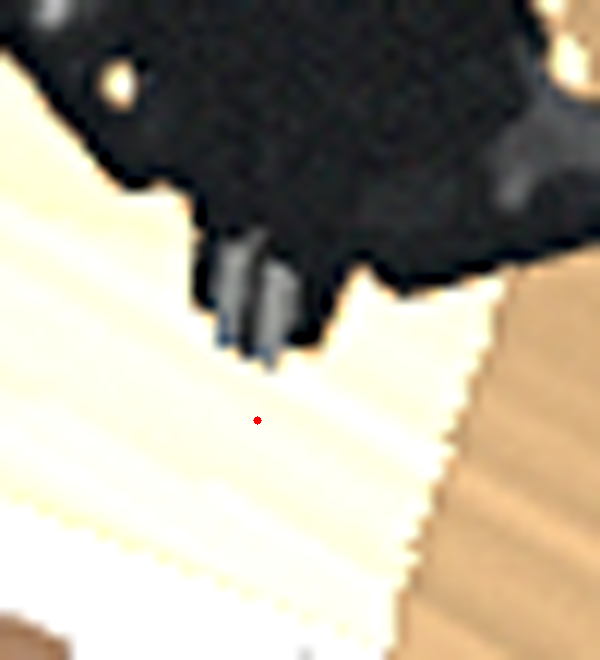

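View pics/t3.png

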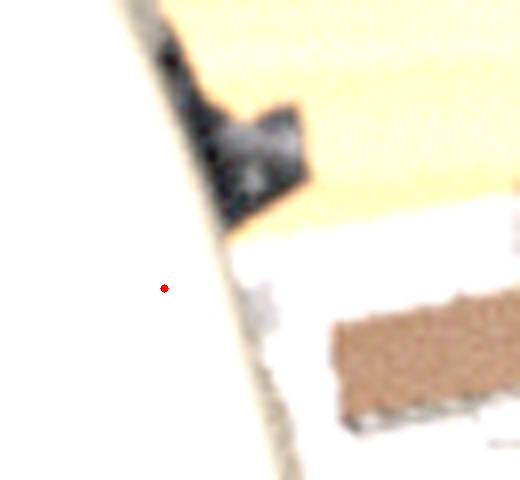

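```bash
python3 -m inch '[{"dp":[0,0,-30],"turn":[0,0,0],"claw":0},{"dp":[0,0,-30],"turn":[0,0,0],"claw":0},{"dp":[0,0,-30],"turn":[0,0,0],"claw":0},{"dp":[0,0,-30],"turn":[0,0,0],"claw":0},{"dp":[0,0,-25],"turn":[0,0,0],"claw":0},{"dp":[0,0,0],"turn":[0,0,0],"claw":0},{"dp":[0,0,0],"turn":[0,0,0],"claw":0},{"dp":[0,0,0],"turn":[0,0,0],"claw":0}]'
python3 - <<'E'
from h import *
for n in("scene","top"):
    cv2.imwrite(f"pics/{n}2.png",bot.read_camera(n)[:,:,::-1])
s=bot.read_state();print(s['position'],s['eef_rot'],s['ft_force'])
for n,x0,y0,w,h,k in(('scene',175,190,145,115,5),('top',155,100,115,90,6)):
    im=cv2.imread(f"pics/{n}2.png"); im=cv2.convertScaleAbs(im,alpha=1.4)
    c=cv2.resize(im[y0:y0+h,x0:x0+w],None,fx=k,fy=k,interpolation=cv2.INTER_CUBIC)
    q=proj(n,s['position'])[0];print(n,q); p=(q-[x0,y0]+.5)*k; cv2.circle(c,tuple(p.astype(int)),3,(0,0,255),-1)
    cv2.imwrite(f"pics/{n}2c.png",c)
E
```

```text
clock: 2.37
position: [0.608, 0.1682, 0.0501]
eef_rot: [-0.089, 0.996, 0.0, 0.001]
ft_force: [0.2, -0.5, 0.1]
grip_width: 0.0
[0.60906087 0.16801892 0.05094358] [-8.88714359e-02  9.96040083e-01  4.49936652e-04  2.41229899e-03] [-0.05232862 -1.10026391 -0.18111428]
scene [291.60763145 269.54947069]
top [182.13821106 147.4907034 ]
```

View pics/scene2c.png

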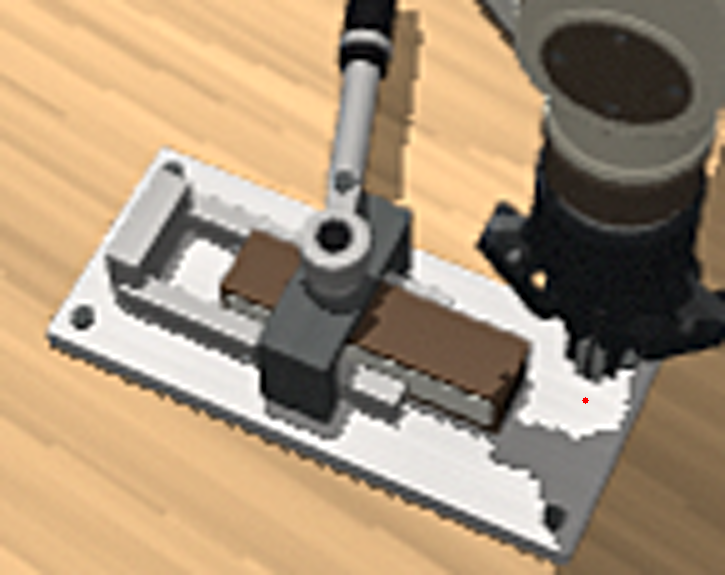

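View pics/top2c.png

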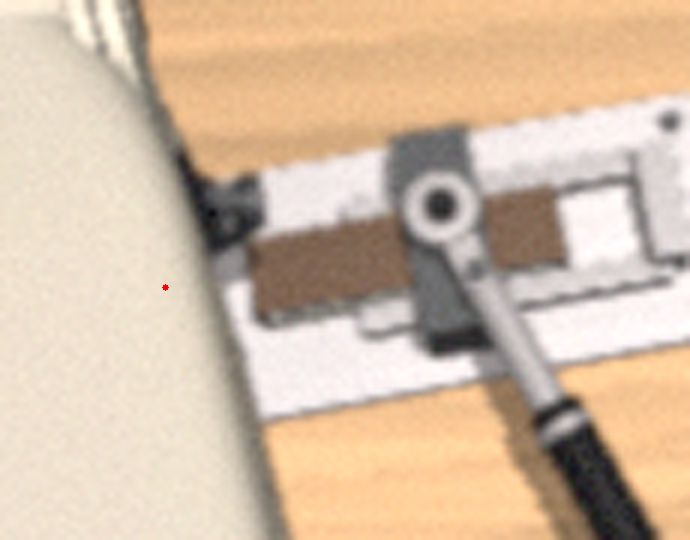

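```bash
python3 - <<'E'
from h import *
for z in(.05,.06,.07):print(z,at('scene',[293.3,264.9],z))
for z in(.191,.2,.21):print(z,at('scene',[296.3,233.5],z))
E
python3 -m inch '[{"dp":[0,0,-8],"turn":[0,0,0],"claw":0},{"dp":[0,0,-8],"turn":[0,0,0],"claw":0},{"dp":[0,0,-4],"turn":[0,0,0],"claw":0},{"dp":[0,0,-4],"turn":[0,0,0],"claw":0},{"dp":[0,0,-4],"turn":[0,0,0],"claw":0},{"dp":[0,0,0],"turn":[0,0,0],"claw":0},{"dp":[0,0,0],"turn":[0,0,0],"claw":0}]'
```

```text
0.05 [0.59509208 0.16417725 0.05      ]
0.06 [0.59999439 0.16651085 0.06      ]
0.07 [0.6048967  0.16884446 0.07      ]
0.191 [0.5917157  0.15878626 0.191     ]
0.2 [0.59679558 0.16123925 0.2       ]
0.21 [0.60243989 0.16396479 0.21      ]
clock: 3.05
position: [0.607, 0.1668, 0.0195]
eef_rot: [-0.088, 0.996, -0.0, -0.001]
ft_force: [-0.3, 0.2, -0.3]
grip_width: 0.0002
```

```bash
for i in 1; do python3 -m inch '[{"dp":[0,0,-2],"turn":[0,0,0],"claw":0},{"dp":[0,0,-1.5],"turn":[0,0,0],"claw":0},{"dp":[0,0,0],"turn":[0,0,0],"claw":0}]'; done; python3 -m inch '[{"dp":[0,0,-1.5],"turn":[0,0,0],"claw":0},{"dp":[0,0,0],"turn":[0,0,0],"claw":0}]'
```

```text
clock: 3.3
position: [0.6073, 0.167, 0.0163]
eef_rot: [-0.088, 0.996, -0.0, -0.0]
ft_force: [0.1, -0.0, -1.1]
grip_width: -0.0003
clock: 3.47
position: [0.6073, 0.167, 0.0148]
eef_rot: [-0.088, 0.996, -0.0, -0.0]
ft_force: [0.3, 0.9, 0.1]
grip_width: -0.0001
```

```bash
python3 -m inch '[{"dp":[0,0,-1.5],"turn":[0,0,0],"claw":0},{"dp":[0,0,0],"turn":[0,0,0],"claw":0}]'; python3 -m inch '[{"dp":[0,0,-1.5],"turn":[0,0,0],"claw":0},{"dp":[0,0,0],"turn":[0,0,0],"claw":0}]'
python3 - <<'E'
from h import *
cv2.imwrite(f"pics/scene3.png",bot.read_camera('scene')[:,:,::-1])
crop("pics/scene3.png",230,190,90,110,6,"pics/s4.png")
E
```

```text
clock: 3.63
position: [0.6072, 0.167, 0.0133]
eef_rot: [-0.088, 0.996, -0.0, -0.0]
ft_force: [0.3, 0.7, 0.3]
grip_width: 0.0
clock: 3.8
position: [0.6072, 0.167, 0.0117]
eef_rot: [-0.088, 0.996, -0.0, -0.0]
ft_force: [0.6, -0.3, -0.7]
grip_width: -0.0
```

View pics/s4.png

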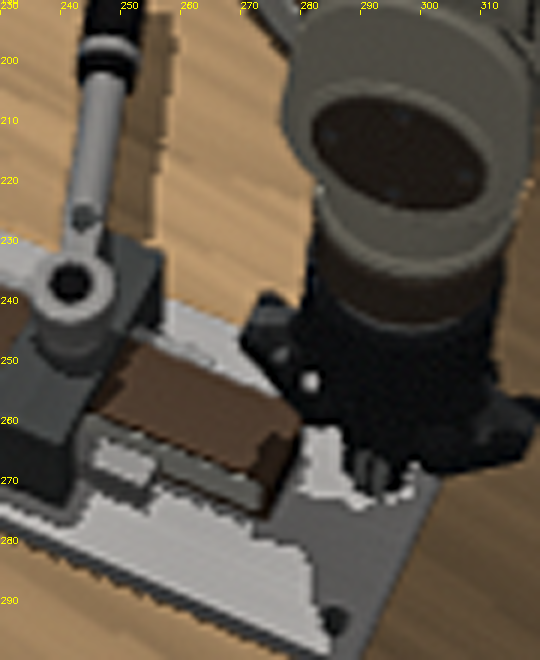

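```bash
for i in 1; do python3 -m inch '[{"dp":[0,0,-1.5],"turn":[0,0,0],"claw":0},{"dp":[0,0,-1.5],"turn":[0,0,0],"claw":0},{"dp":[0,0,0],"turn":[0,0,0],"claw":0}]';  python3 -m inch '[{"dp":[0,0,-1.5],"turn":[0,0,0],"claw":0},{"dp":[0,0,-1.5],"turn":[0,0,0],"claw":0},{"dp":[0,0,0],"turn":[0,0,0],"claw":0}]'; done
```

```text
clock: 4.1
position: [0.6071, 0.1669, 0.0086]
eef_rot: [-0.088, 0.996, -0.0, -0.0]
ft_force: [-0.6, 1.2, 0.4]
grip_width: 0.0
clock: 4.35
position: [0.6071, 0.167, 0.0056]
eef_rot: [-0.089, 0.996, -0.0, -0.0]
ft_force: [-1.2, 0.6, -0.6]
grip_width: 0.0001
```

```bash
python3 -m inch '[{"dp":[0.6,-3,0],"turn":[0,0,0],"claw":0},{"dp":[0.6,-3,0],"turn":[0,0,0],"claw":0},{"dp":[0.6,-3,0],"turn":[0,0,0],"claw":0},{"dp":[0.6,-3,0],"turn":[0,0,0],"claw":0},{"dp":[0.6,-3,0],"turn":[0,0,0],"claw":0},{"dp":[0.6,-3,0],"turn":[0,0,0],"claw":0},{"dp":[0.6,-3,0],"turn":[0,0,0],"claw":0},{"dp":[0.6,-3,0],"turn":[0,0,0],"claw":0}]'
python3 -m inch '[{"dp":[0.5,-3,0],"turn":[0,0,0],"claw":0},{"dp":[0.5,-3,0],"turn":[0,0,0],"claw":0},{"dp":[0.5,-3,0],"turn":[0,0,0],"claw":0},{"dp":[0.5,-3,0],"turn":[0,0,0],"claw":0}]'
python3 - <<'E'
from h import *
cv2.imwrite(f"pics/scene4.png",bot.read_camera('scene')[:,:,::-1])
crop("pics/scene4.png",180,200,140,110,5,"pics/s5.png")
E
```

```text
clock: 5.02
position: [0.6122, 0.1426, 0.006]
eef_rot: [-0.088, 0.996, -0.0, 0.0]
ft_force: [-0.7, -0.4, -0.3]
grip_width: -0.0
clock: 5.35
position: [0.6141, 0.1312, 0.0061]
eef_rot: [-0.089, 0.996, 0.0, 0.0]
ft_force: [-0.5, 1.9, -0.5]
grip_width: 0.0001
```

View pics/s5.png

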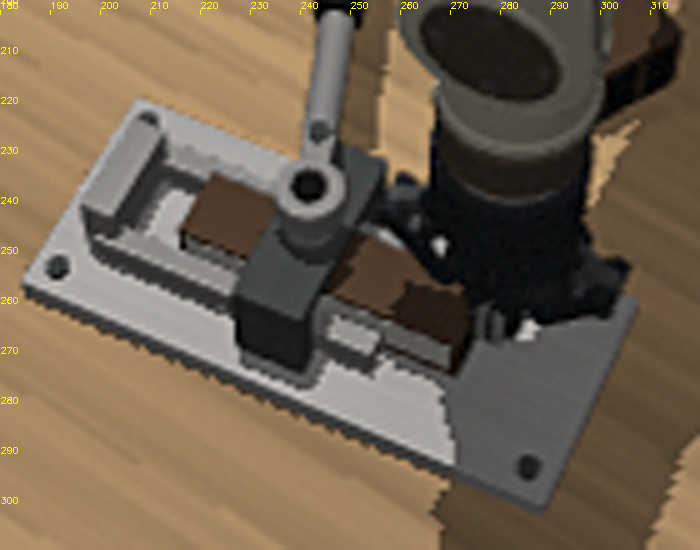

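```bash
python3 -m inch '[{"dp":[-2,12,0],"turn":[0,0,0],"claw":0},{"dp":[-2,12,20],"turn":[0,0,0],"claw":0},{"dp":[0,0,20],"turn":[0,0,0.12],"claw":0},{"dp":[0,0,0],"turn":[0,0,0.12],"claw":0},{"dp":[0,0,0],"turn":[0,0,0.12],"claw":0},{"dp":[0,0,0],"turn":[0,0,0.12],"claw":0},{"dp":[0,0,0],"turn":[0,0,0.12],"claw":0},{"dp":[0,0,0],"turn":[0,0,0.12],"claw":0},{"dp":[0,0,0],"turn":[0,0,0.12],"claw":0},{"dp":[0,0,0],"turn":[0,0,0.12],"claw":0},{"dp":[0,0,0],"turn":[0,0,0.12],"claw":0},{"dp":[0,0,0],"turn":[0,0,0.12],"claw":0}]'
python3 -m inch '[{"dp":[0,0,0],"turn":[0,0,0.12],"claw":0},{"dp":[0,0,0],"turn":[0,0,0.12],"claw":0},{"dp":[0,0,0],"turn":[0,0,0.12],"claw":0},{"dp":[0,0,-20],"turn":[0,0,0],"claw":0},{"dp":[0,0,-20],"turn":[0,0,0],"claw":0},{"dp":[0,0,0],"turn":[0,0,0],"claw":0}]'
python3 - <<'E'
from h import *
s=bot.read_state();print(s['joint_pos'],s['position'])
cv2.imwrite(f"pics/scene5.png",bot.read_camera('scene')[:,:,::-1])
crop("pics/scene5.png",180,180,140,120,5,"pics/s6.png")
E
```

```text
clock: 6.4
position: [0.61, 0.1556, 0.046]
eef_rot: [-0.638, 0.77, -0.0, -0.0]
ft_force: [-0.4, -0.6, 0.0]
grip_width: -0.0001
clock: 6.9
position: [0.6068, 0.1547, 0.002]
eef_rot: [0.764, -0.646, -0.002, 0.003]
ft_force: [-1.1, -1.1, -0.8]
grip_width: -0.0001
[ 2.49939300e-01  6.27897541e-01  8.68674803e-02  1.03707580e+00
 -4.84493012e-04 -1.48769409e+00] [0.60675039 0.15471867 0.00200091]
```

View pics/s6.png

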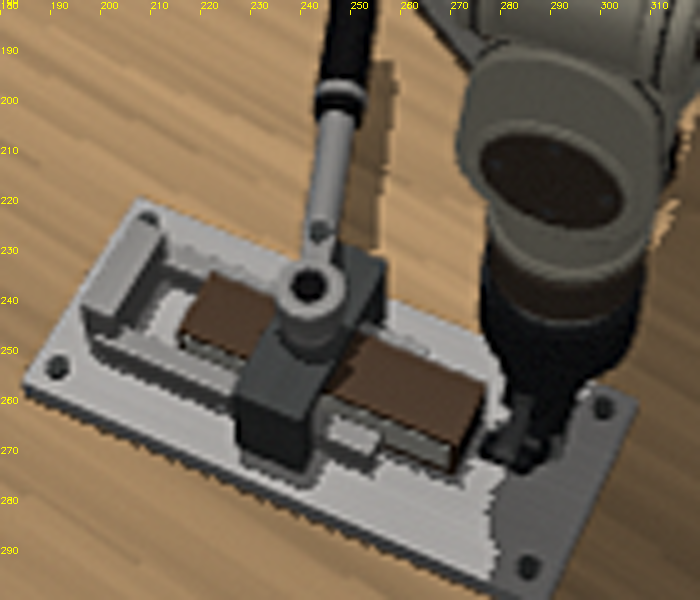

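```bash
python3 -m inch '[{"dp":[2.6,-4,3],"turn":[0,0,0],"claw":0},{"dp":[2.6,-4,3],"turn":[0,0,0],"claw":0},{"dp":[0.7,-4,0],"turn":[0,0,0],"claw":0},{"dp":[0.7,-4,0],"turn":[0,0,0],"claw":0},{"dp":[0.6,-3,0],"turn":[0,0,0],"claw":0},{"dp":[0.6,-3,0],"turn":[0,0,0],"claw":0},{"dp":[0.5,-3,0],"turn":[0,0,0],"claw":0},{"dp":[0.5,-3,0],"turn":[0,0,0],"claw":0},{"dp":[0.5,-3,0],"turn":[0,0,0],"claw":0},{"dp":[0.5,-3,0],"turn":[0,0,0],"claw":0}]'
python3 -m inch '[{"dp":[0.5,-3,0],"turn":[0,0,0],"claw":0},{"dp":[0.5,-3,0],"turn":[0,0,0],"claw":0},{"dp":[0.5,-3,0],"turn":[0,0,0],"claw":0},{"dp":[0.5,-3,0],"turn":[0,0,0],"claw":0},{"dp":[0.5,-3,0],"turn":[0,0,0],"claw":0},{"dp":[0.5,-3,0],"turn":[0,0,0],"claw":0}]'
python3 - <<'E'
from h import *
cv2.imwrite(f"pics/scene6.png",bot.read_camera('scene')[:,:,::-1])
crop("pics/scene6.png",180,180,140,120,5,"pics/s7.png")
E
```

```text
clock: 7.78
position: [0.62, 0.1214, 0.0121]
eef_rot: [0.764, -0.646, -0.0, -0.0]
ft_force: [-0.3, 1.9, 1.0]
grip_width: -0.0001
clock: 8.28
position: [0.623, 0.1028, 0.012]
eef_rot: [0.763, -0.646, -0.0, -0.0]
ft_force: [-0.5, 2.9, 1.1]
grip_width: 0.0001
```

View pics/s7.png

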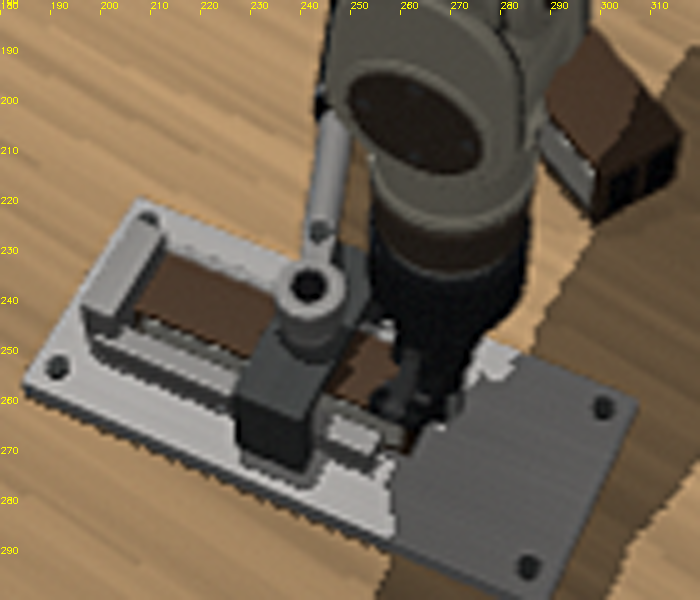

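```bash
for i in 1; do python3 -m inch '[{"dp":[0.35,-2,0],"turn":[0,0,0],"claw":0},{"dp":[0.35,-2,0],"turn":[0,0,0],"claw":0}]'; python3 -m inch '[{"dp":[0.35,-2,0],"turn":[0,0,0],"claw":0},{"dp":[0,0,0],"turn":[0,0,0],"claw":0}]'; done
```

```text
clock: 8.5
position: [0.6237, 0.099, 0.012]
eef_rot: [0.763, -0.646, -0.0, -0.0]
ft_force: [-0.3, 2.0, 1.4]
grip_width: -0.0
clock: 8.67
position: [0.624, 0.0975, 0.0121]
eef_rot: [0.763, -0.646, -0.001, -0.001]
ft_force: [0.3, 4.0, 0.7]
grip_width: -0.0004
```

```bash
for i in 1; do python3 -m inch '[{"dp":[0.35,-2,0],"turn":[0,0,0],"claw":0},{"dp":[0,0,0],"turn":[0,0,0],"claw":0}]'; done
python3 - <<'E'
from h import *
cv2.imwrite(f"pics/scene7.png",bot.read_camera('scene')[:,:,::-1])
crop("pics/scene7.png",180,205,90,70,8,"pics/s8.png")
E
```

```text
clock: 8.83
position: [0.624, 0.0974, 0.0121]
eef_rot: [0.764, -0.645, -0.002, -0.002]
ft_force: [-1.4, 8.8, 1.7]
grip_width: 0.0001
```

View pics/s8.png

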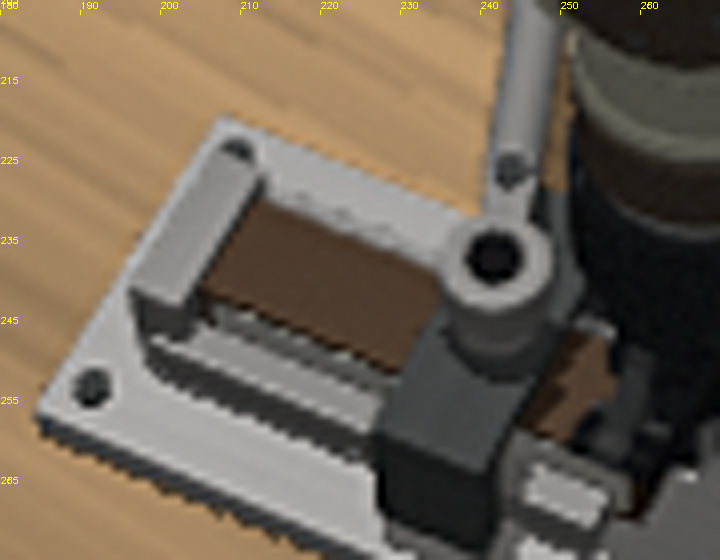

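```bash
for i in 1; do python3 -m inch '[{"dp":[0.2,-1.5,0],"turn":[0,0,0],"claw":0},{"dp":[0.2,-1.5,0],"turn":[0,0,0],"claw":0},{"dp":[0,0,0],"turn":[0,0,0],"claw":0},{"dp":[0,0,0],"turn":[0,0,0],"claw":0}]'; done
python3 -m inch '[{"dp":[-1,7,0],"turn":[0,0,0],"claw":0},{"dp":[-2,15,0],"turn":[0,0,0],"claw":0},{"dp":[-2,20,15],"turn":[0,0,0],"claw":0},{"dp":[0,0,40],"turn":[0,0,0],"claw":0},{"dp":[0,0,40],"turn":[0,0,0],"claw":0},{"dp":[0,0,40],"turn":[0,0,0],"claw":0},{"dp":[0,0,30],"turn":[0,0,0],"claw":0},{"dp":[0,0,20],"turn":[0,0,0],"claw":0},{"dp":[0,0,0],"turn":[0,0,0],"claw":0}]'
python3 - <<'E'
from h import *
for n in("scene","top"):
    cv2.imwrite(f"pics/{n}8.png",bot.read_camera(n)[:,:,::-1])
crop("pics/scene8.png",180,205,90,70,8,"pics/s9.png")
crop("pics/top8.png",175,110,115,100,6,"pics/t9.png")
E
```

```text
clock: 9.22
position: [0.6254, 0.0922, 0.0128]
eef_rot: [0.763, -0.646, 0.001, -0.001]
ft_force: [-0.5, 3.6, 5.0]
grip_width: 0.0002
clock: 9.97
position: [0.6222, 0.1354, 0.2025]
eef_rot: [0.764, -0.646, 0.003, -0.003]
ft_force: [0.1, 0.6, 0.4]
grip_width: -0.0001
```

View pics/s9.png

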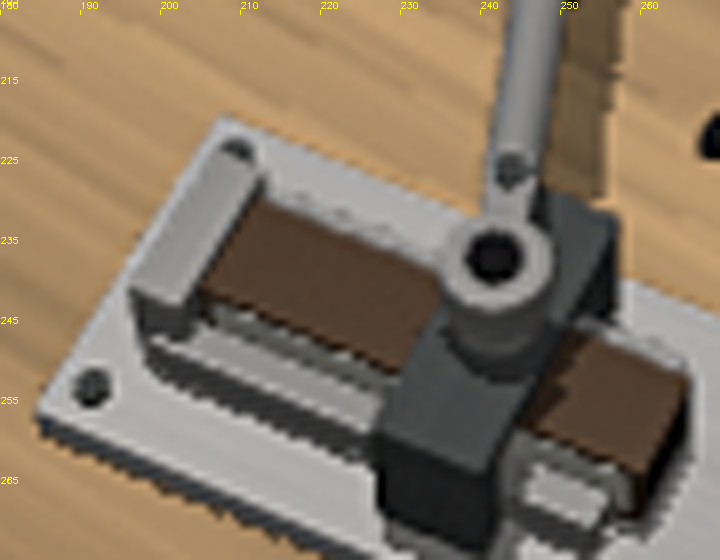

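View pics/t9.png

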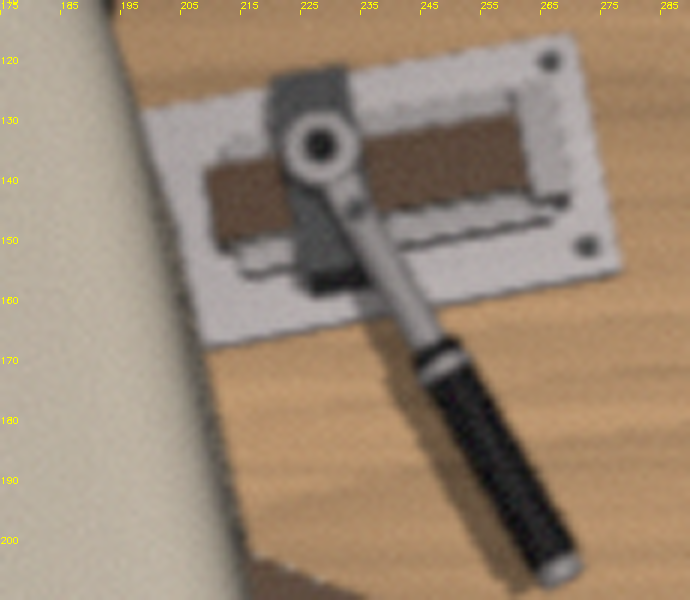

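Run:
```python
from h import *
a,b=[cv2.imread(f"pics/scene{i}.png")[212:255,195:245] for i in(7,8)]
c=np.hstack([cv2.resize(cv2.convertScaleAbs(x,alpha=1.6),None,fx=8,fy=8,interpolation=cv2.INTER_NEAREST) for x in(a,b)])
cv2.imwrite("pics/cmp.png",c)
d=cv2.absdiff(a,b).max(2); print(d.max(),d.mean())
for u in((196+160/8*0,0),):pass
```

```text
8 4.046511627906977
```

View pics/cmp.png

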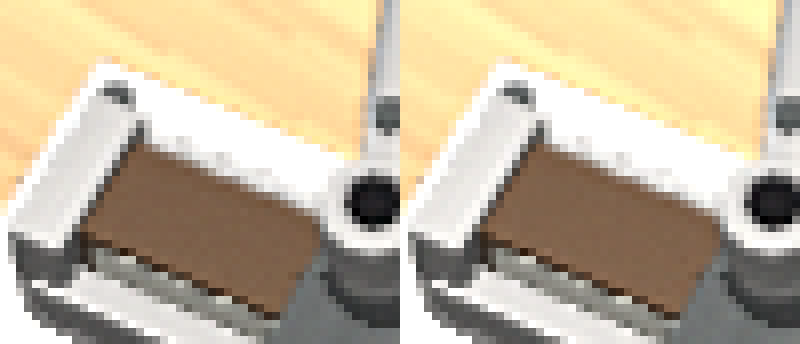

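```bash
python3 -m inch '[{"dp":[-14.8,-28.2,0],"turn":[0,0,0],"claw":0},{"dp":[-14.8,-28.2,0],"turn":[0,0,0],"claw":0},{"dp":[-14.8,-28.2,0],"turn":[0,0,0],"claw":0},{"dp":[-14.8,-28.2,0],"turn":[0,0,0],"claw":0},{"dp":[-14.8,-28.2,0],"turn":[0,0,0],"claw":0},{"dp":[-14.8,-28.2,0],"turn":[0,0,0],"claw":0},{"dp":[-14.8,-28.2,0],"turn":[0,0,0],"claw":0},{"dp":[-14.8,-28.2,0],"turn":[0,0,0],"claw":0},{"dp":[0,0,-20],"turn":[0,0,0],"claw":0},{"dp":[0,0,-20],"turn":[0,0,0],"claw":0},{"dp":[0,0,0],"turn":[0,0,0],"claw":0},{"dp":[0,0,0],"turn":[0,0,0],"claw":0}]'
python3 - <<'E'
from h import *
s=bot.read_state();print(s['position'],s['joint_pos'],s['ft_force'])
for n in("scene","top"):
    cv2.imwrite(f"pics/{n}9.png",bot.read_camera(n)[:,:,::-1])
crop("pics/scene9.png",170,100,140,150,4,"pics/s10.png")
q=s['position']+[0,0,.018];print(proj('scene',q),proj('top',q))
E
```

```text
clock: 11.07
position: [0.4989, -0.0911, 0.1543]
eef_rot: [0.763, -0.646, -0.003, 0.002]
ft_force: [0.4, 0.0, 0.0]
grip_width: -0.0
[ 0.49891089 -0.09106775  0.15433358] [-1.80481515e-01  2.80650320e-01 -4.37614690e-02  1.25318417e+00
 -9.48688424e-05 -1.91755653e+00] [0.39749258 0.04747097 0.04299342]
[[233.62390906 164.69355177]] [[270.23973151 174.63877507]]
```

View pics/s10.png

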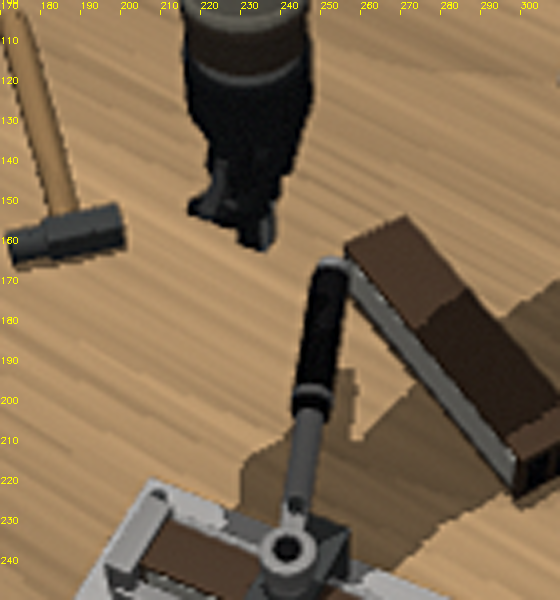

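View pics/top9.png

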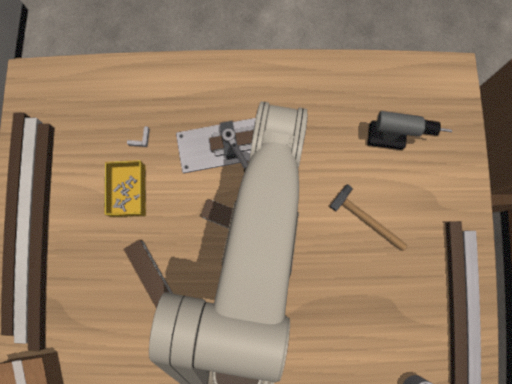

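```bash
python3 -m inch '[{"dp":[0,0,-30],"turn":[0,0,0],"claw":0},{"dp":[0,0,-30],"turn":[0,0,0],"claw":0},{"dp":[0,0,-25],"turn":[0,0,0],"claw":0},{"dp":[0,0,-16],"turn":[0,0,0],"claw":0},{"dp":[0,0,0],"turn":[0,0,0],"claw":0},{"dp":[0,0,0],"turn":[0,0,0],"claw":0}]'
python3 - <<'E'
from h import *
s=bot.read_state();print(s['position'],s['joint_pos'],s['ft_force'])
for n in("scene",):
    cv2.imwrite(f"pics/{n}10.png",bot.read_camera(n)[:,:,::-1])
crop("pics/scene10.png",190,120,100,100,6,"pics/s11.png")
E
```

```text
clock: 11.67
position: [0.5015, -0.0911, 0.0562]
eef_rot: [0.764, -0.646, -0.0, 0.0]
ft_force: [0.6, 0.0, -0.0]
grip_width: 0.0002
[ 0.50149752 -0.0911447   0.05617897] [-1.79764934e-01  3.62724459e-01 -2.01436183e-01  1.00741774e+00
 -2.65204023e-05 -1.91781093e+00] [ 0.57300981  0.00261261 -0.02171922]
```

View pics/s11.png

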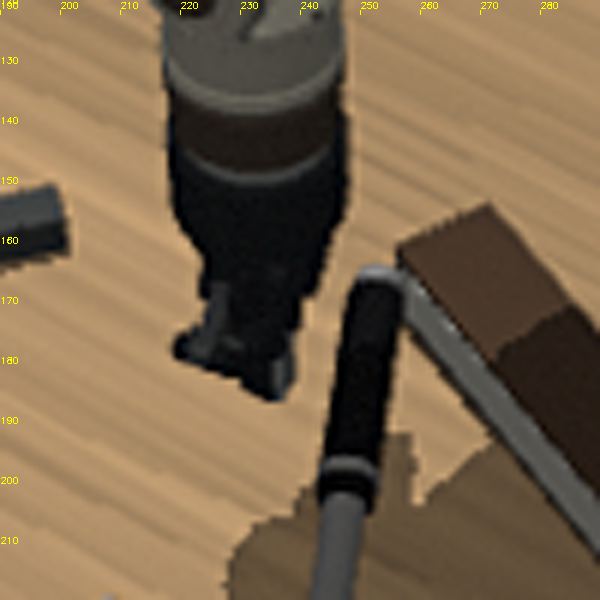

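```bash
python3 -m inch '[{"dp":[-1.9,4.5,0],"turn":[0,0,0],"claw":0},{"dp":[-1.9,4.5,0],"turn":[0,0,0],"claw":0},{"dp":[-1.9,4.5,0],"turn":[0,0,0],"claw":0},{"dp":[-1.9,4.5,0],"turn":[0,0,0],"claw":0},{"dp":[-3,4.7,0],"turn":[0,0,0],"claw":0},{"dp":[-3,4.7,0],"turn":[0,0,0],"claw":0},{"dp":[-3,4.7,0],"turn":[0,0,0],"claw":0},{"dp":[-3,4.7,0],"turn":[0,0,0],"claw":0},{"dp":[-3,4.7,0],"turn":[0,0,0],"claw":0}]'
python3 - <<'E'
from h import *
for n in("scene",):
    cv2.imwrite(f"pics/{n}11.png",bot.read_camera(n)[:,:,::-1])
crop("pics/scene11.png",190,140,100,100,6,"pics/s12.png")
E
```

```text
clock: 12.47
position: [0.479, -0.0496, 0.0563]
eef_rot: [0.763, -0.646, 0.0, -0.0]
ft_force: [2.7, -2.0, 0.2]
grip_width: 0.0001
```

View pics/s12.png

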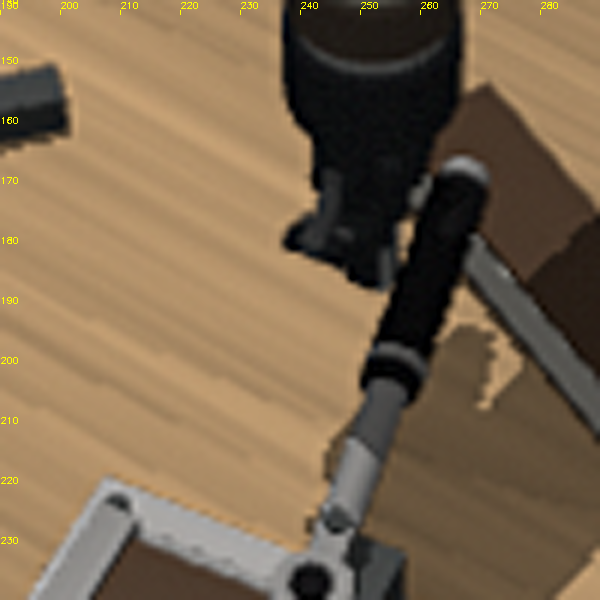

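```bash
python3 -m inch '[{"dp":[-2,4.1,0],"turn":[0,0,0],"claw":0},{"dp":[-2,4.1,0],"turn":[0,0,0],"claw":0},{"dp":[-1.7,4.1,0],"turn":[0,0,0],"claw":0},{"dp":[-1.7,4.1,0],"turn":[0,0,0],"claw":0},{"dp":[-1.7,4.1,0],"turn":[0,0,0],"claw":0},{"dp":[-1.4,4.1,0],"turn":[0,0,0],"claw":0},{"dp":[-1.4,4.1,0],"turn":[0,0,0],"claw":0}]'
python3 -m inch '[{"dp":[-1,3,0],"turn":[0,0,0],"claw":0},{"dp":[-0.8,3,0],"turn":[0,0,-0.02],"claw":0}]'
```

```text
clock: 13.1
position: [0.4667, -0.0211, 0.056]
eef_rot: [0.763, -0.646, 0.0, 0.0]
ft_force: [2.1, -2.0, 1.1]
grip_width: -0.0001
clock: 13.27
position: [0.4647, -0.0151, 0.0559]
eef_rot: [0.757, -0.654, -0.0, 0.0]
ft_force: [1.0, -1.9, 0.1]
grip_width: -0.0001
```

```bash
python3 -m inch '[{"dp":[-0.5,2,0],"turn":[0,0,-0.012],"claw":0},{"dp":[-0.5,2,0],"turn":[0,0,-0.012],"claw":0}]'; python3 -m inch '[{"dp":[-0.5,2,0],"turn":[0,0,-0.012],"claw":0},{"dp":[-0.4,2,0],"turn":[0,0,-0.012],"claw":0}]'
```

```text
clock: 13.43
position: [0.4637, -0.0112, 0.0559]
eef_rot: [0.749, -0.663, -0.0, 0.0]
ft_force: [1.7, -2.5, -0.5]
grip_width: -0.0003
clock: 13.6
position: [0.4629, -0.0073, 0.0559]
eef_rot: [0.741, -0.672, -0.0, 0.0]
ft_force: [1.7, -1.8, 0.2]
grip_width: 0.0
```

```bash
python3 -m inch '[{"dp":[-0.4,2,0],"turn":[0,0,-0.012],"claw":0},{"dp":[-0.4,2,0],"turn":[0,0,-0.012],"claw":0}]'
```

```text
clock: 13.77
position: [0.462, -0.0034, 0.0559]
eef_rot: [0.732, -0.681, -0.0, 0.0]
ft_force: [0.6, -2.7, 0.3]
grip_width: 0.0002
```

```bash
python3 -m inch '[{"dp":[-0.4,2,0],"turn":[0,0,-0.012],"claw":0},{"dp":[-0.3,2,0],"turn":[0,0,-0.012],"claw":0}]'; python3 -m inch '[{"dp":[-0.3,2,0],"turn":[0,0,-0.012],"claw":0},{"dp":[-0.3,2,0],"turn":[0,0,-0.012],"claw":0}]'
```

```text
clock: 13.93
position: [0.4616, -0.0019, 0.056]
eef_rot: [0.724, -0.69, 0.002, 0.002]
ft_force: [1.5, -12.3, 0.9]
grip_width: 0.0002
clock: 14.1
position: [0.4609, 0.0012, 0.056]
eef_rot: [0.715, -0.699, 0.003, 0.003]
ft_force: [0.5, -10.9, -0.3]
grip_width: 0.0003
```

```bash
python3 -m inch '[{"dp":[-0.2,2,0],"turn":[0,0,-0.012],"claw":0},{"dp":[-0.2,2,0],"turn":[0,0,-0.012],"claw":0}]'
```

```text
clock: 14.27
position: [0.4601, 0.0057, 0.0559]
eef_rot: [-0.707, 0.707, -0.002, -0.003]
ft_force: [0.3, -9.3, 1.1]
grip_width: 0.0001
```

```bash
python3 -m inch '[{"dp":[0,0,0],"turn":[0,0,0],"claw":0},{"dp":[0,0,0],"turn":[0,0,0],"claw":0}]'
```

```text
clock: 14.43
position: [0.4601, 0.0061, 0.0559]
eef_rot: [0.707, -0.707, 0.002, 0.002]
ft_force: [-0.4, -8.8, 0.6]
grip_width: -0.0002
```

```bash
python3 -m inch '[{"dp":[-0.1,1.5,0],"turn":[0,0,0],"claw":0},{"dp":[0,0,0],"turn":[0,0,0],"claw":0},{"dp":[0,0,0],"turn":[0,0,0],"claw":0},{"dp":[0,0,0],"turn":[0,0,0],"claw":0}]'
python3 - <<'E'
from h import *
cv2.imwrite(f"pics/scene12.png",bot.read_camera('scene')[:,:,::-1])
crop("pics/scene12.png",190,150,110,95,7,"pics/s13.png")
print(bot.read_state()['ft_force'],bot.read_state()['position'])
E
```

```text
clock: 14.77
position: [0.4599, 0.0078, 0.0558]
eef_rot: [0.707, -0.707, 0.001, 0.002]
ft_force: [1.1, -9.4, 0.5]
grip_width: -0.0003
[ 1.20730228 -8.18303567  0.17906975] [0.45999475 0.00777208 0.05584633]
```

View pics/s13.png

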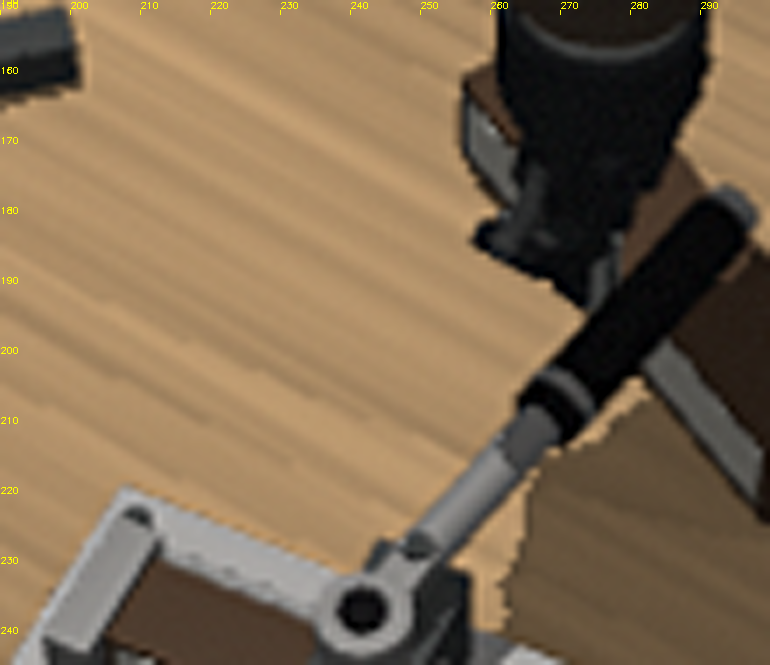

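```bash
python3 -m inch '[{"dp":[0,-3,0],"turn":[0,0,0],"claw":0},{"dp":[0,-3,0],"turn":[0,0,0],"claw":0},{"dp":[0,-4,0],"turn":[0,0,0],"claw":0},{"dp":[0,-5,0],"turn":[0,0,0],"claw":0},{"dp":[2,-12,0],"turn":[0,0,0],"claw":0},{"dp":[2,-16,0],"turn":[0,0,0],"claw":0},{"dp":[0,-16,10],"turn":[0,0,0],"claw":0},{"dp":[0,-10,30],"turn":[0,0,0],"claw":0},{"dp":[0,0,40],"turn":[0,0,0],"claw":0},{"dp":[0,0,40],"turn":[0,0,0],"claw":0},{"dp":[0,0,20],"turn":[0,0,0],"claw":0}]'
python3 -m inch '[{"dp":[-20,-30,0],"turn":[0,0,0],"claw":0},{"dp":[-20,-30,0],"turn":[0,0,0],"claw":0},{"dp":[-20,-30,0],"turn":[0,0,0],"claw":0},{"dp":[-20,-30,0],"turn":[0,0,0],"claw":0},{"dp":[0,0,0],"turn":[0,0,0],"claw":0},{"dp":[0,0,0],"turn":[0,0,0],"claw":0},{"dp":[0,0,0],"turn":[0,0,0],"claw":0}]'
python3 - <<'E'
from h import *
for n in("scene","top"):
    cv2.imwrite(f"pics/{n}13.png",bot.read_camera(n)[:,:,::-1])
crop("pics/scene13.png",180,150,140,110,5,"pics/s14.png")
crop("pics/top13.png",170,110,115,100,6,"pics/t14.png")
E
```

```text
clock: 15.73
position: [0.4659, -0.0584, 0.2004]
eef_rot: [0.708, -0.706, 0.001, -0.002]
ft_force: [1.3, -0.9, 0.7]
grip_width: 0.0003
clock: 16.32
position: [0.3845, -0.1782, 0.1959]
eef_rot: [0.708, -0.707, -0.001, -0.001]
ft_force: [0.6, -0.1, -0.6]
grip_width: 0.0001
```

View pics/s14.png

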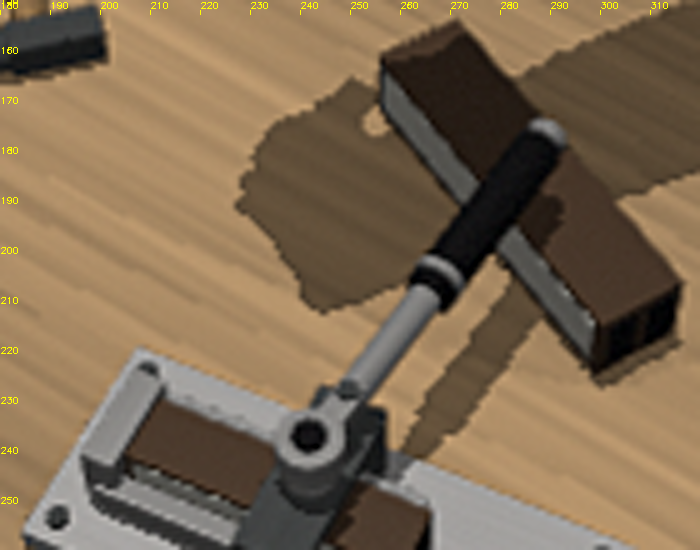

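View pics/t14.png

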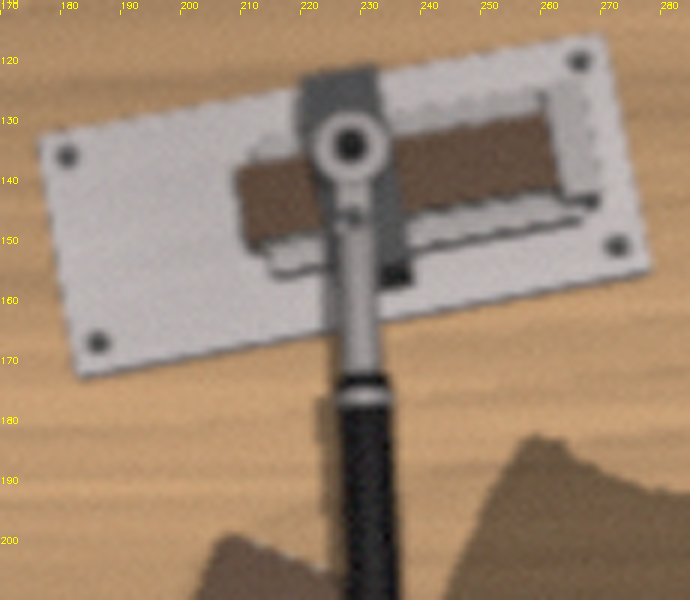

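Run:
```python
from h import *
p=[.6341,.0347,.1759];c,s=np.cos(p[2]),np.sin(p[2])
R=np.array([[c,-s],[s,c]])
def prof(f,n,z,ys,xs):
    im=cv2.imread(f).astype(np.float32); out=[]
    for y in ys:
        q=np.array([R@[x,y]+p[:2] for x in xs]); q=proj(n,np.c_[q,np.full(len(q),z)]).astype(np.float32)
        out.append(cv2.remap(im,q[None,:,0],q[None,:,1],cv2.INTER_LINEAR)[0].mean(0))
    return np.array(out)
ys=np.arange(-.118,-.08,.002)
for f in("pics/scene0.png","pics/scene13.png"):
    o=prof(f,'scene',.051,ys,np.linspace(-.01,.012,9)); print(f)
    print([(round(y*1000),*map(int,v)) for y,v in zip(ys,o)])
ys=np.arange(.02,.12,.002)
for f in("pics/scene0.png","pics/scene13.png"):
    o=prof(f,'scene',.051,ys,np.linspace(-.01,.012,9))[:,2]-0; print([(round(y*1000),int(v)) for y,v in zip(ys,o)][10:])
ys=np.arange(-.07,-.04,.002);o=prof("pics/scene0.png",'scene',.051,ys,np.linspace(-.01,.012,9));print([(round(y*1000),*map(int,v)) for y,v in zip(ys,o)])
im=cv2.imread("pics/scene13.png")[215:255,190:235]
cv2.imwrite("pics/z.png",cv2.resize(cv2.convertScaleAbs(im,alpha=1.5),None,fx=16,fy=14,interpolation=cv2.INTER_CUBIC))
```

```text
pics/scene0.png
[(-118, 128, 130, 131), (-116, 129, 132, 133), (-114, 130, 133, 135), (-112, 131, 133, 135), (-110, 135, 137, 139), (-108, 138, 140, 142), (-106, 122, 124, 126), (-104, 73, 74, 75), (-102, 40, 41, 41), (-100, 40, 41, 41), (-98, 43, 43, 44), (-96, 43, 44, 44), (-94, 45, 45, 46), (-92, 54, 54, 55), (-90, 67, 68, 68), (-88, 77, 78, 79), (-86, 91, 93, 94), (-84, 115, 116, 118), (-82, 122, 123, 125)]
pics/scene13.png
[(-118, 133, 135, 137), (-116, 135, 137, 138), (-114, 135, 138, 140), (-112, 136, 138, 140), (-110, 140, 142, 144), (-108, 143, 145, 147), (-106, 127, 128, 129), (-104, 75, 77, 79), (-102, 39, 47, 57), (-100, 40, 53, 71), (-98, 43, 57, 75), (-96, 44, 58, 75), (-94, 44, 58, 75), (-92, 44, 58, 75), (-90, 45, 58, 75), (-88, 45, 58, 75), (-86, 44, 58, 75), (-84, 44, 58, 75), (-82, 44, 58, 75)]
[(40, 73), (42, 73), (44, 73), (46, 73), (48, 73), (50, 73), (52, 73), (54, 74), (56, 73), (58, 73), (60, 73), (62, 73), (64, 73), (66, 73), (68, 73), (70, 73), (72, 74), (74, 73), (76, 73), (78, 73), (80, 73), (82, 73), (84, 73), (86, 73), (88, 73), (90, 73), (92, 74), (94,
[... 200 characters left out ...]
7), (52, 79), (54, 77), (56, 61), (58, 22), (60, 14), (62, 40), (64, 85), (66, 121), (68, 143), (70, 160), (72, 163), (74, 161), (76, 161), (78, 160), (80, 160), (82, 160), (84, 161), (86, 161), (88, 161), (90, 161), (92, 161), (94, 161), (96, 161), (98, 161), (100, 162), (102, 162), (104, 162), (106, 162), (108, 163), (110, 163), (112, 163), (114, 163), (116, 164), (118, 164)]
[(-70, 115, 117, 118), (-68, 117, 118, 120), (-66, 121, 122, 123), (-64, 118, 119, 120), (-62, 100, 103, 106), (-60, 59, 68, 81), (-58, 39, 53, 70), (-56, 40, 54, 71), (-54, 42, 55, 72), (-52, 43, 56, 73), (-50, 43, 56, 73), (-48, 43, 56, 72), (-46, 43, 56, 73), (-44, 43, 56, 73), (-42, 43, 56, 73), (-40, 43, 56, 72)]
```

View pics/z.png

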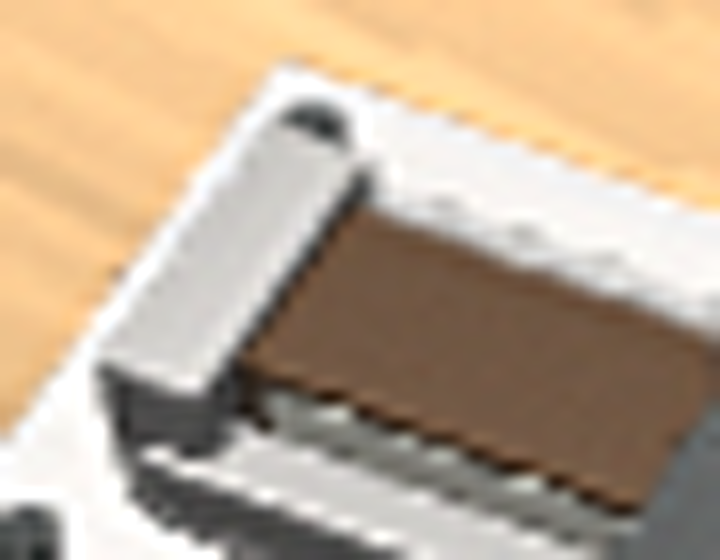

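```bash
python3 -m inch '[{"dp":[20.5,29.8,0],"turn":[0,0,0.06],"claw":0},{"dp":[20.5,29.8,0],"turn":[0,0,0.06],"claw":0},{"dp":[20.5,29.8,0],"turn":[0,0,0.057],"claw":0},{"dp":[20.5,29.8,0],"turn":[0,0,0],"claw":0},{"dp":[20.5,29.8,0],"turn":[0,0,0],"claw":0},{"dp":[20.5,29.8,0],"turn":[0,0,0],"claw":0},{"dp":[20.5,29.8,0],"turn":[0,0,0],"claw":0},{"dp":[20.5,29.8,0],"turn":[0,0,0],"claw":0},{"dp":[20.5,29.8,0],"turn":[0,0,0],"claw":0},{"dp":[20.5,29.8,0],"turn":[0,0,0],"claw":0},{"dp":[20.5,29.8,0],"turn":[0,0,0],"claw":0},{"dp":[0,0,0],"turn":[0,0,0],"claw":0}]'
python3 -m inch '[{"dp":[0,0,-35],"turn":[0,0,0],"claw":0},{"dp":[0,0,-35],"turn":[0,0,0],"claw":0},{"dp":[0,0,-35],"turn":[0,0,0],"claw":0},{"dp":[0,0,-35],"turn":[0,0,0],"claw":0},{"dp":[0,0,-25],"turn":[0,0,0],"claw":0},{"dp":[0,0,-15],"turn":[0,0,0],"claw":0},{"dp":[0,0,0],"turn":[0,0,0],"claw":0},{"dp":[0,0,0],"turn":[0,0,0],"claw":0}]'
```

```text
clock: 17.42
position: [0.6119, 0.1569, 0.1931]
eef_rot: [0.77, -0.638, -0.001, -0.001]
ft_force: [0.4, -0.5, -0.7]
grip_width: 0.0001
clock: 18.08
position: [0.6087, 0.1499, 0.0149]
eef_rot: [0.768, -0.64, -0.001, 0.001]
ft_force: [0.2, 0.1, 0.1]
grip_width: -0.0003
```

```bash
python3 -m inch '[{"dp":[2,-6,-4],"turn":[0,0,0],"claw":0},{"dp":[2,-7,-4],"turn":[0,0,0],"claw":0},{"dp":[2,-7,-2],"turn":[0,0,0],"claw":0},{"dp":[1,-7,0],"turn":[0,0,0],"claw":0},{"dp":[1,-5,0],"turn":[0,0,0],"claw":0},{"dp":[1,-4,0],"turn":[0,0,0],"claw":0},{"dp":[0.5,-3,0],"turn":[0,0,0],"claw":0},{"dp":[0,0,0],"turn":[0,0,0],"claw":0}]'
python3 - <<'E'
from h import *
cv2.imwrite(f"pics/scene14.png",bot.read_camera('scene')[:,:,::-1])
print(bot.read_state()['ft_force'],bot.read_state()['position'])
im=cv2.imread("pics/scene14.png");cv2.imwrite("pics/b.png",cv2.convertScaleAbs(im,alpha=1.8))
crop("pics/b.png",215,220,90,70,8,"pics/s15.png")
E
```

```text
clock: 18.75
position: [0.6199, 0.109, 0.0063]
eef_rot: [0.767, -0.641, 0.0, -0.0]
ft_force: [0.5, 0.3, -1.3]
grip_width: 0.0001
[0.83079966 0.56064938 0.87616235] [0.61975784 0.10945945 0.00620729]
```

View pics/s15.png

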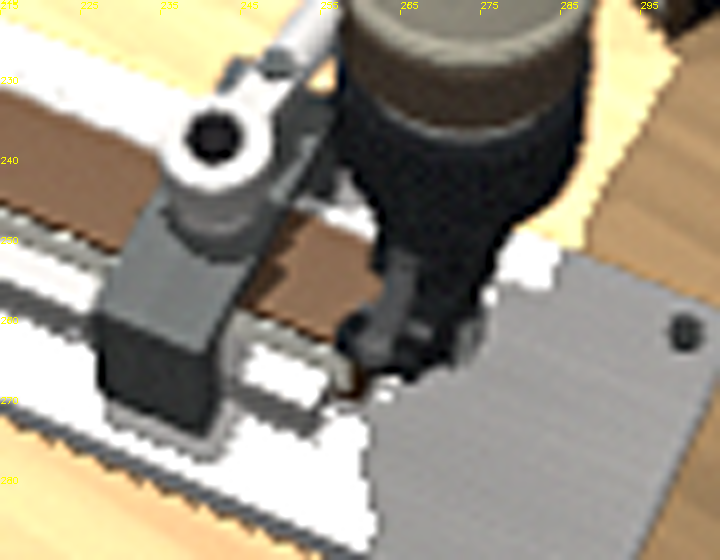

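```bash
python3 -m inch '[{"dp":[0.4,-2,0],"turn":[0,0,0],"claw":0},{"dp":[0.3,-2,0],"turn":[0,0,0],"claw":0},{"dp":[0,0,0],"turn":[0,0,0],"claw":0}]'; python3 -m inch '[{"dp":[0.3,-1.5,0],"turn":[0,0,0],"claw":0},{"dp":[0.3,-1.5,0],"turn":[0,0,0],"claw":0},{"dp":[0,0,0],"turn":[0,0,0],"claw":0}]';python3 -m inch '[{"dp":[0.3,-1.5,0],"turn":[0,0,0],"claw":0},{"dp":[0.3,-1.5,0],"turn":[0,0,0],"claw":0},{"dp":[0,0,0],"turn":[0,0,0],"claw":0}]'
```

```text
clock: 19.05
position: [0.6203, 0.1057, 0.006]
eef_rot: [0.768, -0.641, 0.0, 0.0]
ft_force: [0.1, -0.3, 0.6]
grip_width: 0.0001
clock: 19.3
position: [0.6209, 0.1027, 0.006]
eef_rot: [0.768, -0.641, 0.0, 0.0]
ft_force: [-0.4, -0.8, 0.3]
grip_width: -0.0
clock: 19.55
position: [0.6215, 0.0998, 0.006]
eef_rot: [0.768, -0.641, -0.0, -0.0]
ft_force: [-0.3, 0.4, 0.5]
grip_width: -0.0002
```

```bash
python3 -m inch '[{"dp":[0.3,-1.5,0],"turn":[0,0,0],"claw":0},{"dp":[0,0,0],"turn":[0,0,0],"claw":0}]'; python3 -m inch '[{"dp":[0.3,-1.5,0],"turn":[0,0,0],"claw":0},{"dp":[0,0,0],"turn":[0,0,0],"claw":0}]';python3 -m inch '[{"dp":[0.3,-1.5,0],"turn":[0,0,0],"claw":0},{"dp":[0,0,0],"turn":[0,0,0],"claw":0}]'
```

```text
clock: 19.72
position: [0.6215, 0.0997, 0.006]
eef_rot: [0.768, -0.641, -0.001, -0.001]
ft_force: [-0.6, 4.5, -0.1]
grip_width: -0.0
clock: 19.88
position: [0.6214, 0.0998, 0.0061]
eef_rot: [0.768, -0.64, -0.002, -0.002]
ft_force: [-1.1, 8.7, 0.9]
grip_width: -0.0001
clock: 20.05
position: [0.6214, 0.0998, 0.0061]
eef_rot: [0.769, -0.64, -0.003, -0.002]
ft_force: [-3.1, 10.8, 0.2]
grip_width: 0.0001
```

```bash
python3 -m inch '[{"dp":[0.3,-1.5,0],"turn":[0,0,0],"claw":0},{"dp":[0,0,0],"turn":[0,0,0],"claw":0},{"dp":[0,0,0],"turn":[0,0,0],"claw":0}]'; python3 -m inch '[{"dp":[0.3,-1.5,0],"turn":[0,0,0],"claw":0},{"dp":[0,0,0],"turn":[0,0,0],"claw":0},{"dp":[0,0,0],"turn":[0,0,0],"claw":0}]'
python3 - <<'E'
from h import *
cv2.imwrite(f"pics/scene15.png",bot.read_camera('scene')[:,:,::-1])
p=[.6341,.0347,.1759];c,s=np.cos(p[2]),np.sin(p[2])
R=np.array([[c,-s],[s,c]])
ys=np.arange(-.108,-.094,.001)
for f in("scene8","scene13","scene14","scene15"):
    im=cv2.imread(f"pics/{f}.png").astype(np.float32); o=[]
    for y in ys:
        q=np.array([R@[x,y]+p[:2] for x in np.linspace(-.012,.014,27)]); q=proj('scene',np.c_[q,np.full(27,.051)]).astype(np.float32)
        o.append(int(cv2.remap(im,q[None,:,0],q[None,:,1],cv2.INTER_LINEAR)[0][:,2].mean()))
    print(f,o)
im=cv2.imread("pics/scene15.png");cv2.imwrite("pics/b.png",cv2.convertScaleAbs(im,alpha=1.8))
crop("pics/b.png",195,210,90,70,8,"pics/s16.png")
E
```

```text
clock: 20.3
position: [0.6214, 0.0998, 0.0061]
eef_rot: [0.769, -0.639, -0.004, -0.003]
ft_force: [-3.5, 13.6, 1.2]
grip_width: 0.0002
clock: 20.55
position: [0.6213, 0.0998, 0.0061]
eef_rot: [0.769, -0.639, -0.005, -0.004]
ft_force: [-4.4, 17.7, 2.6]
grip_width: -0.0001
scene8 [155, 151, 137, 113, 85, 65, 61, 68, 75, 79, 80, 80, 80, 80]
scene13 [147, 143, 130, 107, 80, 61, 58, 64, 71, 74, 75, 75, 75, 75]
scene14 [150, 146, 133, 109, 82, 63, 59, 65, 73, 76, 77, 77, 77, 77]
scene15 [150, 146, 133, 110, 82, 63, 60, 66, 73, 77, 78, 77, 77, 77]
```

View pics/s16.png

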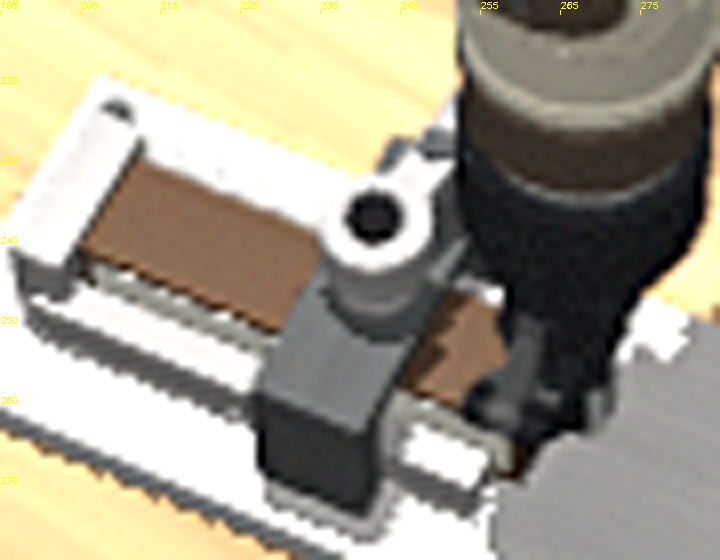

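```bash
python3 -m inch '[{"dp":[-1,4,0],"turn":[0,0,0],"claw":0},{"dp":[-1,6,0],"turn":[0,0,0],"claw":0},{"dp":[-2,12,0],"turn":[0,0,0],"claw":0},{"dp":[-2,18,0],"turn":[0,0,0],"claw":0},{"dp":[0,15,20],"turn":[0,0,0],"claw":0},{"dp":[0,0,40],"turn":[0,0,0],"claw":0},{"dp":[0,0,40],"turn":[0,0,0],"claw":0},{"dp":[0,0,40],"turn":[0,0,0],"claw":0},{"dp":[0,0,40],"turn":[0,0,0],"claw":0},{"dp":[0,0,0],"turn":[0,0,0],"claw":0}]'
python3 -m inch '[{"dp":[-20,30,0],"turn":[0,0,0],"claw":0},{"dp":[-20,30,0],"turn":[0,0,0],"claw":0},{"dp":[-20,30,0],"turn":[0,0,0],"claw":0},{"dp":[-20,20,0],"turn":[0,0,0],"claw":0},{"dp":[0,0,0],"turn":[0,0,0],"claw":0},{"dp":[0,0,0],"turn":[0,0,0],"claw":0},{"dp":[0,0,0],"turn":[0,0,0],"claw":0},{"dp":[0,0,0],"turn":[0,0,0],"claw":0}]'
python3 - <<'E'
from h import *
for n in("scene","top"):
    cv2.imwrite(f"pics/{n}16.png",bot.read_camera(n)[:,:,::-1])
E
```

```text
clock: 21.43
position: [0.6218, 0.1484, 0.1966]
eef_rot: [0.767, -0.641, 0.006, -0.007]
ft_force: [0.5, 1.8, 1.8]
grip_width: 0.0
clock: 22.1
position: [0.5377, 0.2565, 0.1859]
eef_rot: [0.767, -0.641, 0.0, 0.0]
ft_force: [0.1, 0.1, -0.0]
grip_width: 0.0003
```

View pics/scene16.png

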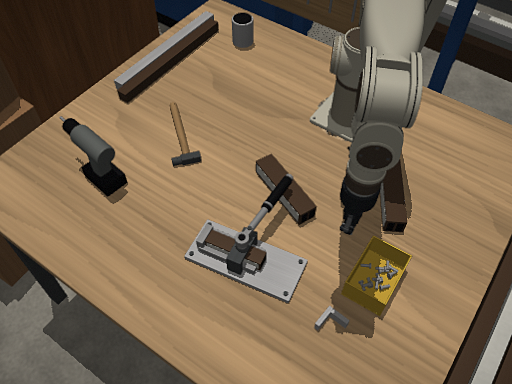

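Run:
```python
from h import *
im=cv2.imread("pics/scene16.png");cv2.imwrite("pics/b.png",cv2.convertScaleAbs(im,alpha=1.5))
crop("pics/b.png",190,160,110,95,7,"pics/s17.png")
```

```text
(no output)
```

View pics/s17.png

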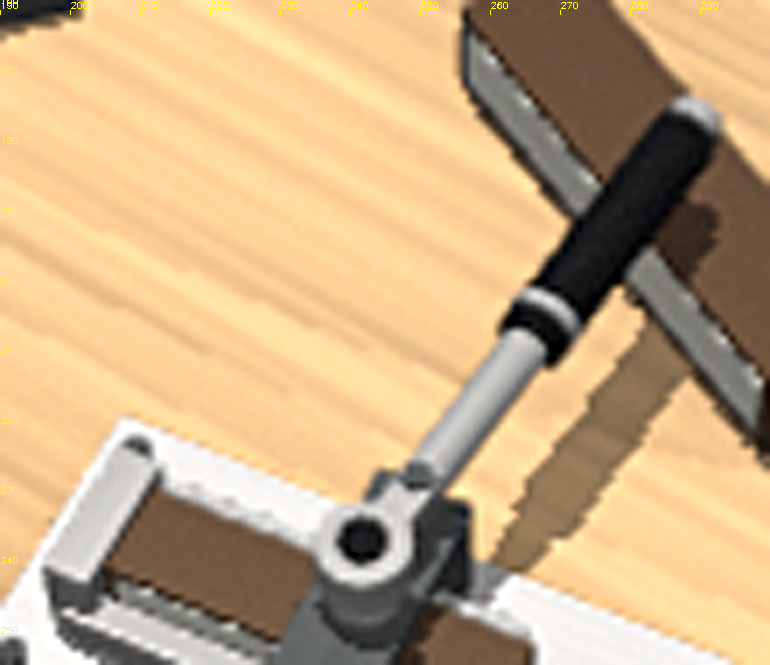

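```bash
python3 -c "
from station import bot
print(bot.job_done(), bot.read_state()['clock'])"
```

```text
the job is handed in; nothing more can be done
the job is handed in; nothing more can be done
```

I pushed the smallest profile, the one in the jig, up against its end stop. I then turned the wrench clockwise until the handle gave, let go, and handed the job in at about 22 s. No verdict was reported.

- **Profile:** After the click I pushed on it again. It held against 17.7 N without moving, and its picture was the same as before the click. I measured a gap of about 1 mm in the images, give or take 1.5 mm, so the push is the stronger evidence that it is flush.
- **Wrench:** The highest force I read was about 12.3 N. It then fell to about 8.5 N over roughly 8–10 mm of travel. I estimate the handle gave 0.055–0.08 rad; I could not read that joint directly. In the last pictures the handle is straight again.
- **Bystanders:** The bin, hammer, drill and cleat look unmoved in the last scene picture. The arm was clear of everything.

Some checks disagreed:
- The two cameras placed the jig about 5–10 mm apart, so I relied on the scene camera.
- The fingertips looked about 18–25 mm higher than the reported TCP. I moved down to a reported height of 6 mm over the 15 mm base plate without touching it.
- At the end of the first push the finger slid about 5 mm further without moving the profile. I did not find out why, and that is why I pushed again.

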